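# Take two tape rolls from the gravity-feed rack, then restock it

## Task

Take the front tape roll out of the low end of the sloped lane, letting the rolls behind it roll down, and stand it in one slot of the orange two-slot stand; then do the same with the next roll that has come to the front, using the other slot. Then restock the lane: take the spare roll from the wooden block and stand it in the lane at its open high end, let go and let it roll down against the one roll left there. Do not drop or throw any roll, leave that last roll in the lane, and do not disturb the other things on the bench.

Things in the scene. Friction and masses are not known exactly. Their poses are not given: they have to be found in the camera images.
- roll_1_mid (a point): cream masking-tape roll, 110 mm outside diameter, 24 mm wide, 0.12 kg, standing on its rim; to be pinched across its 24 mm width (its bore is filled in: nothing passes through it). The point is its centre, on its axis; z lies along its axis. At the start it is the front (lowest) roll of the lane, against the front stop. Grip firmly (60 N or more): held by its rim, a roll can swing about the fingers.
- roll_2_mid (a point): cream masking-tape roll, 110 mm outside diameter, 24 mm wide, 0.12 kg, standing on its rim; to be pinched across its 24 mm width (its bore is filled in: nothing passes through it). The point is its centre, on its axis; z lies along its axis. At the start it is second in the lane, touching the front one.
- roll_3_mid (a point): cream masking-tape roll, 110 mm outside diameter, 24 mm wide, 0.12 kg, standing on its rim; to be pinched across its 24 mm width (its bore is filled in: nothing passes through it). The point is its centre, on its axis; z lies along its axis. At the start it is third (last) in the lane; it stays in the lane and ends at the front.
- spare_mid (a point): cream masking-tape roll, 110 mm outside diameter, 24 mm wide, 0.12 kg, standing on its rim; to be pinched across its 24 mm width (its bore is filled in: nothing passes through it). The point is its centre, on its axis; z lies along its axis. At the start it stands in the wooden block, resting on two cross rods between two cheeks 46 mm high and 32 mm apart; pinch it from above near the top of its rim.
- rack: fixed blue gravity-feed rack. x points level along the lane to its high end, y across the lane (along the rolls' axes), z up. The lane floor climbs toward +x at 12 degrees; its channel is 30 mm wide inside with side walls 36 mm above the floor. Rolls roll freely down it to a front stop at the low end. Origin at bench height under the lane's middle.
- rack_front (a point): on the rack: centre of a roll that rests against the front stop, 103 mm above the bench. Axes as the rack. The stop is an upright plate 55 mm from this point toward -x, its top 19 mm below this point: to free a roll, lift it 45 mm or more while drawing it toward -x. Lean the gripper back toward -x by about 40 degrees and pinch the upper front of the rim.
- tier_edge (a point): on the rack: middle of the lower front edge of the fixed grey tier that overhangs the lane (30 mm toward -x of rack_front and 125 mm above it), so an upright gripper has no room over the front roll. Axes as the rack. The tier runs 175 mm toward +x and 66 mm to each side, and with what lies on it reaches 60 mm up. Its four posts stand 55 to 65 mm to each side, from 63 mm toward +x on.
- rack_second (a point): point on the rack: where the centre of the second roll in the lane lies when it touches a front roll. Axes as rack_front.
- rack_load (a point): point on the rack: where the centre of a roll lies when it stands on the lane floor near the open high end, 275 mm up the lane from rack_front, clear of the tier and, once two rolls have been taken, of the roll left in the lane. A roll let go there with the tool upright rolls down by itself. Axes as rack_front.
- slot_1 (a point): point on the fixed orange stand: where the centre of a roll lies that is seated in one of its two slots (69 mm above the bench). y is the direction of the roll's axis, x along the slot, z up. The roll rests on two cross rods between two cheeks, 32 mm apart inside, 46 mm high, 110 mm long. Fully seated, the roll's top is 124 mm above the bench. Let go a little off along x, it settles between the rods.
- slot_2 (a point): the same point of the stand's other slot, 85 mm from slot_1 along y.
- oil_can: green oil can with a thin spout, 70 mm wide, 160 mm high, standing; a bystander. Origin at the centre of its underside.
- wrench: steel wrench, 201 x 34 x 7 mm, lying flat; a bystander. Origin at the centre of its underside.
- marker: white marker pen with yellow cap, 15 x 127 x 15 mm, lying; a bystander. Origin at the centre of its underside.
There are look-alikes about, which are no part of the job. What is shaped like the part that bears roll_3_mid but turquoise is not meant.

How it is judged:
By the outcome, as a careful person would: the job done as asked, in the order asked, and still so for the second after the job is handed in, with the robot touching nothing.
It also fails if it takes over 72 s, if anything falls off the work surface, if the arm or the gripper's body presses on something with over 40 N, if the wrist force passes 120 N, or if a joint passes its speed limit or range.

## Robot

A 6-joint arm with a two-finger parallel gripper is mounted at the origin on a cart in front of the work surface, level with it; the furniture and walls round the work are solid. World frame = base frame: x ahead of the robot, y to its left, z up, the work surface at z = 0. Lengths are in m, angles in rad, forces in N, time in s.
With the tool pointing down it reaches from about 0.4 to 0.925 m from the base axis. Payload 3.4 kg.
Tool frame: the origin (TCP) lies at the very end of the fingers, on their centre line; the grasp point (between the pads) lies 19 mm behind it; z points along the fingers, x is the direction in which the jaws open and shut, and the axes are right-handed (so a half turn about z gives the same grasp; the last joint's range is limited). The gripper opens to 85 mm and grips with 20 to 120 N. Pads are 22 mm wide; open, the fingers measure 114 mm over their backs; the gripper's body (76 mm by 85 mm) begins 54 mm behind the grasp point. The pads swing forward as they close: fully open they stand 13 mm farther back than shut.
Start: joints at [1.149, 0.307, 1.506, -0, 1.328, -0.073], TCP at [0.197, 0.54, 0.231] pointing down, gripper open.
Joint ranges: [-3.12, 3.12], [-1.05, 2.28], [0.14, 2.33], [-1.42, 4.57], [0.1, 2.73], [-2.68, 2.68]. Speed limits (rad/s): [2.57, 2.57, 3.14, 3.14, 3.14, 3.14].

## Interface

Orientations are given as a unit quaternion [w, x, y, z].
In Python, from bench import manip, vision gives the robot as it stands.
- The arm moves only by the tool servo_tool, never from a script. Its argument "plan" is a list that holds one entry, the list of rows, each a list of 7 numbers: the shift along the tool's x, y, z in m, then the turn, a rotation vector about the tool's x, y, z in rad, then the opening, from 0 (shut) to 1 (fully open). In form: [[[x, y, z, wx, wy, wz, jaw], ...]]. A call has 1 to 20 rows; each row shifts and turns the commanded pose from where the row before left it, along the tool's axes as they then stand; what a row does not reach is not made up. A row lasts 1/12 s, in which the tool goes at most 41.7 mm and 7.16 degrees, less where a joint would pass 70% of its speed; a pose out of reach is approached as far as the arm can. A call with a gripper value outside its range is refused whole. The fingers move at their own pace and stop on an object; "newtons" is the grip in N (left out, the last holds). Time passes only in rows, so rows that do not move let the fingers close. It gives the time, the measured TCP pose, the force and the opening at its end, in the units of the state.
- manip.observe(): the state, without advancing time (a new reading comes with each control period).
- vision.capture(name): name is "scene" or "side" or "wrist"; returns the picture (400x640x3 uint8, blue, green, red); there is no depth.
- vision.camera_info(name): a dict with "fx", "fy", "cx", "cy" (pixels), "position" and "orientation" of the camera in the world. Camera axes: x right, y down, z forward; pixel columns grow to the right and rows downward; lengths in m; the calibration is good to about 2 mm. A picture is of the moment at which its call begins: read the wrist's pose just before it. camera_info takes no time and is no camera call; for the wrist camera it gives the pose at the moment of the call.
- manip.sign_off(): hands the job in, once; it reports no verdict.
The state is a dict: "clock": time; "q": joint angles; "dq": joint speeds; "effort": joint torques, N m; "eef_pos": TCP position; "orientation": TCP orientation; "force": force on the tool from outside, world axes, zero at the start; "moment": the same for the moment, N m; "opening": finger opening in m.
Only numpy, scipy, OpenCV 4.12 (cv2) and the standard library are available. Lean on these libraries where they do the work, as an engineer would, in place of code of your own. Each camera call takes 0.05 s, during which the arm holds its last target.

## Working session

There is one attempt and no reset: what is moved stays moved. The work goes in short steps, Python scripts to look and compute and a tool call to move; the robot and the scene stay as the last step left them, time stands still between calls to the robot, and variables do not carry over. Pictures are saved under pics/ and viewed, and the job is handed in when it is done.

Besides the shell and the picture viewer there is one more tool, called after "Call:" as name(argument=value, ...) on one line, values as JSON. servo_tool: Moves the arm, as the interface text tells. Its arguments: {"type":"object","properties":{"plan":{"type":"array","items":{"type":"array","items":{"type":"array","items":{"type":"number"}}}},"newtons":{"type":"number"}},"required":["plan"]}

```bash
ls; mkdir -p pics; python3 - <<'E'
from bench import manip, vision
import cv2
print(manip.observe())
for n in ["scene","side","wrist"]:
    print(n,vision.camera_info(n)); cv2.imwrite(f"pics/{n}0.png",vision.capture(n))
E
```

```text
pics
{'clock': 0.0, 'q': array([ 1.14849142e+00,  3.07502014e-01,  1.50765975e+00,  2.87171876e-06,
        1.32839745e+00, -7.34769175e-02]), 'dq': array([-0.00047922,  0.00010512,  0.00048078,  0.00100026,  0.00018152,
        0.00012565]), 'effort': array([ 2.53053477e-04, -4.57555854e+01, -2.51919776e+01, -1.37168959e-04,
        1.36485437e-02, -1.97101258e-06]), 'eef_pos': array([0.19625817, 0.5397334 , 0.23042684]), 'orientation': array([ 5.02237337e-04,  8.19083626e-01,  5.73673293e-01, -8.45336508e-04]), 'force': array([-0.68482244,  0.0519664 , -0.16293922]), 'moment': array([0.03185185, 0.02591147, 0.01075785]), 'opening': 0.08521302761439792}
scene {'fx': 466.57782916071056, 'fy': 466.57782916071056, 'cx': 319.8898310869739, 'cy': 196.8316380260912, 'position': array([-0.13527597, -0.50734703,  1.02371694]), 'orientation': array([-0.37419196,  0.83508886, -0.36944911,  0.16159931])}
side {'fx': 385.2676965879634, 'fy': 385.2676965879634, 'cx': 321.6577124878443, 'cy': 201.25005892542086, 'position': array([0.7672388 , 0.66539486, 0.99949861]), 'orientation': array([-0.05570486,  0.18991877,  0.94255527, -0.2691048 ])}
wrist {'fx': 301.0707413398207, 'fy': 301.0707413398207, 'cx': 321.4851035703217, 'cy': 203.75866363843178, 'position': array([0.11610242, 0.56742454, 0.37266179]), 'orientation': array([0.13531224, 0.80778016, 0.56620249, 0.09271761])}
```

View pics/scene0.png

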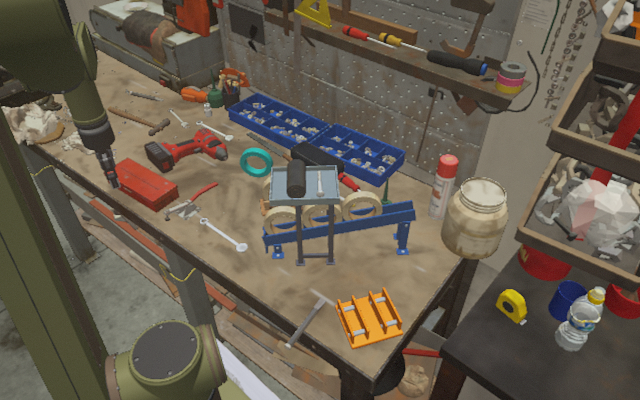

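View pics/side0.png

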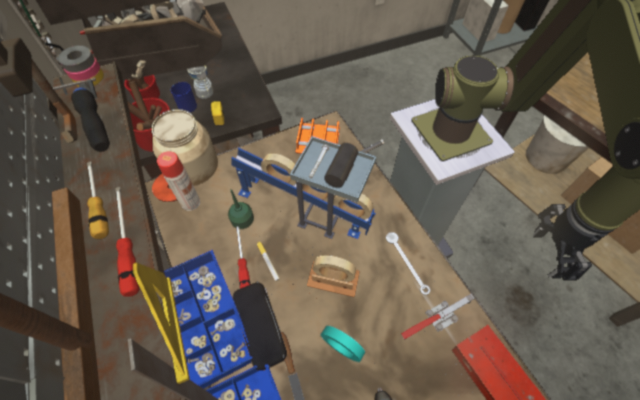

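View pics/wrist0.png

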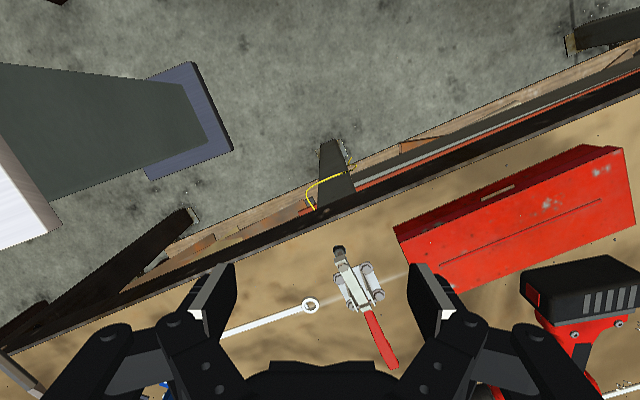

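```bash
cat > h.py <<'E'
import numpy as np, cv2
from scipy.spatial.transform import Rotation as R
from bench import manip, vision
def rot(q): return R.from_quat([q[1],q[2],q[3],q[0]])
def ray(n,u,v,ci=None):
    c=ci or vision.camera_info(n)
    d=np.array([(u-c["cx"])/c["fx"],(v-c["cy"])/c["fy"],1.]); d=rot(c["orientation"]).apply(d)
    return np.array(c["position"]),d/np.linalg.norm(d)
def onz(n,u,v,z,ci=None):
    p,d=ray(n,u,v,ci); return p+d*(z-p[2])/d[2]
def tri(obs):
    A=np.zeros((3,3));b=np.zeros(3);rs=[]
    for n,u,v in obs:
        p,d=ray(n,u,v); M=np.eye(3)-np.outer(d,d);A+=M;b+=M@p;rs.append((p,M))
    x=np.linalg.solve(A,b); return x,[np.linalg.norm(M@(x-p)) for p,M in rs]
def proj(n,P,ci=None):
    c=ci or vision.camera_info(n); q=rot(c["orientation"]).inv().apply(np.atleast_2d(P)-c["position"])
    return np.c_[c["cx"]+c["fx"]*q[:,0]/q[:,2],c["cy"]+c["fy"]*q[:,1]/q[:,2]]
def crop(img,x0,y0,x1,y1,k,f): cv2.imwrite(f,cv2.resize(img[y0:y1,x0:x1],None,fx=k,fy=k,interpolation=cv2.INTER_CUBIC))
E
python3 - <<'E'
from h import *
s=cv2.imread("pics/scene0.png");d=cv2.imread("pics/side0.png")
crop(s,240,140,440,260,4,"pics/c1.png");crop(s,270,260,430,360,5,"pics/c2.png")
crop(d,220,110,390,250,4,"pics/c3.png");crop(d,280,230,400,370,4,"pics/c4.png")
E
```

```text
(no output)
```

View pics/c1.png

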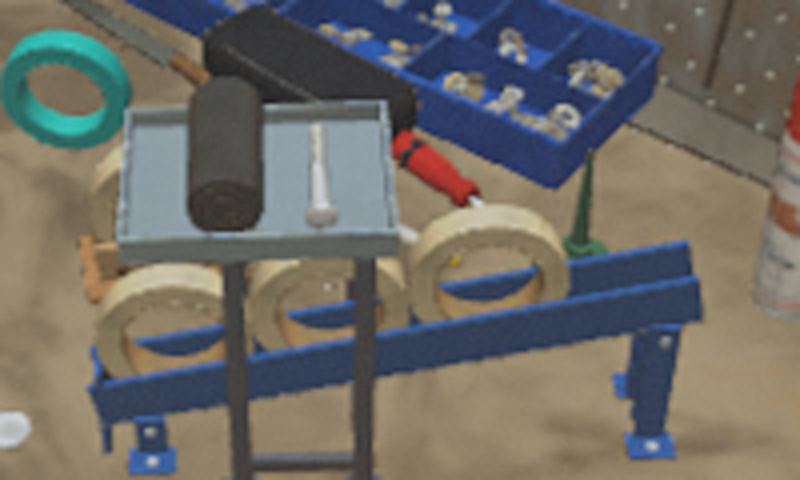

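View pics/c2.png

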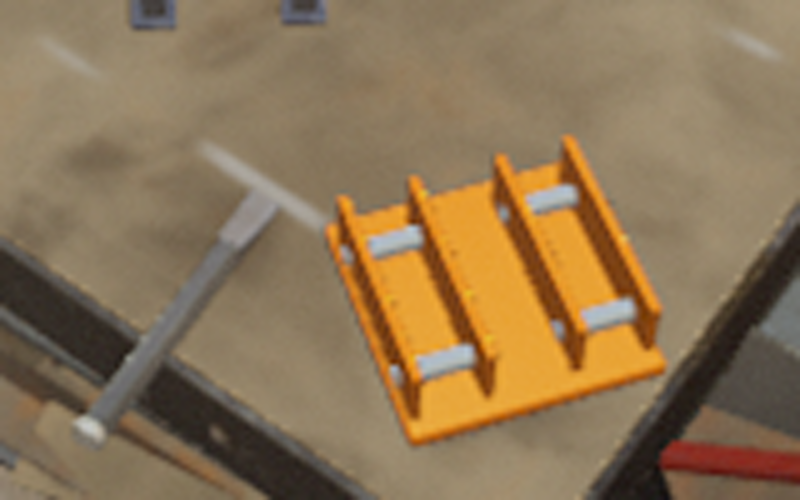

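View pics/c3.png

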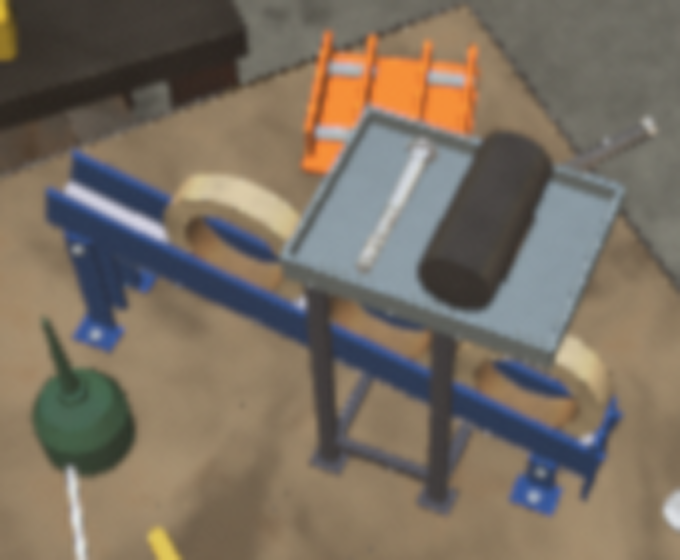

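View pics/c4.png

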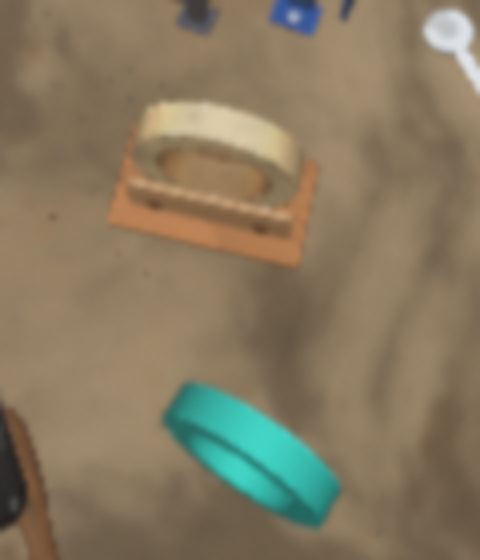

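```bash
python3 - <<'E'
from h import *
np.set_printoptions(precision=4,suppress=True)
S=lambda x,y:("scene",240+x/4,140+y/4)
D=lambda x,y:("side",220+x/4,110+y/4)
def t(l,*o):
    x,r=tri(o);print(l,x,np.round(r,4))
t("hi -y",S(700,280),D(78,152)); t("hi +y",S(688,243),D(48,190))
t("lo -y", S(92,385), D(613,400))
# tray top corners: scene FL(124,240?) 
t("tray front -y low",S(128,262),D(622,190))
t("tray top c front+y",S(125,108),D(550,355))
t("tray top back-y",S(398,235),D(370,110))
t("tray top back+y",S(388,102),D(285,262))
t("oil tip",S(590,152),D(45,320))
for (a,b) in [((343,198),(415,370)),((413,178),(490,352)),((500,155),(578,325)),((568,137),(658,300))]:
    P=[onz("scene",270+u/5,260+v/5,0.046) for u,v in (a,b)]
    d=P[1]-P[0]; print("cheek",P[0],P[1],np.linalg.norm(d),(P[0]+P[1])/2,np.degrees(np.arctan2(d[1],d[0])))
for u,v in [(330,230),(413,440),(663,368)]: print("base",onz("scene",270+u/5,260+v/5,0.004))
# side view of stand cheeks: near-hi ends c3 (328,35),(373,38),(428,42),(475,48)
for u,v in [(328,35),(373,38),(428,42),(475,48)]: print("side cheek end",onz("side",220+u/4,110+v/4,0.046))
for u,v in [(108,218),(298,266),(317,165),(133,130)]: print("block",onz("side",280+u/4,230+v/4,0.004))
E
```

```text
hi -y [ 0.7076 -0.0745  0.1531] [0.0021 0.0021]
hi +y [ 0.7353 -0.0481  0.153 ] [0.0003 0.0003]
lo -y [0.4171 0.2183 0.0723] [0.0025 0.0025]
tray front -y low [0.4061 0.1585 0.2338] [0.0018 0.0018]
tray top c front+y [0.5034 0.2599 0.2455] [0.0008 0.0008]
tray top back-y [0.53   0.0434 0.2427] [0.0013 0.0013]
tray top back+y [0.6242 0.1351 0.2443] [0.0029 0.0029]
oil tip [0.7668 0.0587 0.1562] [0.0001 0.0001]
cheek [ 0.4102 -0.0637  0.046 ] [ 0.359  -0.1527  0.046 ] 0.10267733285909325 [ 0.3846 -0.1082  0.046 ] -119.9345836968239
cheek [ 0.4433 -0.082   0.046 ] [ 0.3904 -0.1729  0.046 ] 0.10517057635883366 [ 0.4169 -0.1275  0.046 ] -120.2123131573586
cheek [ 0.4842 -0.106   0.046 ] [ 0.4304 -0.1951  0.046 ] 0.10414815524522016 [ 0.4573 -0.1505  0.046 ] -121.14172547878745
cheek [ 0.5167 -0.1249  0.046 ] [ 0.4676 -0.2155  0.046 ] 0.10301387044323508 [ 0.4921 -0.1702  0.046 ] -118.48296082296484
base [ 0.414  -0.0527  0.004 ]
base [ 0.3502 -0.1608  0.004 ]
base [ 0.4631 -0.2272  0.004 ]
side cheek end [ 0.4687 -0.2073  0.046 ]
side cheek end [ 0.4351 -0.1896  0.046 ]
side cheek end [ 0.3942 -0.1676  0.046 ]
side cheek end [ 0.3607 -0.1462  0.046 ]
block [0.6626 0.3226 0.004 ]
block [0.5592 0.4017 0.004 ]
block [0.5169 0.3429 0.004 ]
block [0.6232 0.2705 0.004 ]
```

```bash
cat >> h.py <<'E'
YAW=np.radians(-45.4); UX=np.array([np.cos(YAW),np.sin(YAW),0]); UY=np.array([-UX[1],UX[0],0]); UZ=np.array([0,0,1.])
TE=np.array([0.4547,0.2092,0.228]); RF=TE+0.030*UX; RF[2]=0.103
SL=np.array([np.cos(np.radians(12))*UX[0],np.cos(np.radians(12))*UX[1],np.sin(np.radians(12))])
SLOTA=np.array([0.401,-0.118,0.069]); SLOTB=np.array([0.475,-0.161,0.069]); SA=np.radians(60.)
SPARE=np.array([0.590,0.334,0.069]); SPA=np.radians(142.6)
def circ(c,ax,r=0.055,n=48):
    ax=ax/np.linalg.norm(ax); e1=UZ; e2=np.cross(ax,e1); a=np.linspace(0,2*np.pi,n)
    return c+r*(np.outer(np.cos(a),e1)+np.outer(np.sin(a),e2))
def per(a): return np.array([-np.sin(a),np.cos(a),0])
E
cat > ov.py <<'E'
from h import *
def dr(im,n,P,col,k=3):
    p=np.round(proj(n,P)*k+ (k-1)/2).astype(int); cv2.polylines(im,[p.reshape(-1,1,2)],False,col,1)
for n,f,b in [("scene","pics/scene0.png",(240,140,440,360)),("side","pics/side0.png",(220,110,390,310))]:
    im=cv2.resize(cv2.imread(f),None,fx=3,fy=3,interpolation=cv2.INTER_CUBIC)
    for i in range(3):
        for s in(-.012,.012): dr(im,n,circ(RF+0.11*i*SL+s*UY,UY),(0,0,255))
    for c,a in((SLOTA,SA),(SLOTB,SA),(SPARE,SPA)):
        for s in(-.012,.012): dr(im,n,circ(c+s*per(a),per(a)),(255,0,255))
    for z in (0,):
        q=[TE+.066*UY,TE-.066*UY,TE-.066*UY+.175*UX,TE+.066*UY+.175*UX,TE+.066*UY]; dr(im,n,np.array(q),(0,255,0))
    x0,y0,x1,y1=[3*v for v in b]; cv2.imwrite(f"pics/ov_{n}.png",im[y0:y1,x0:x1])
E
python3 ov.py
```

```text
(no output)
```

View pics/ov_scene.png

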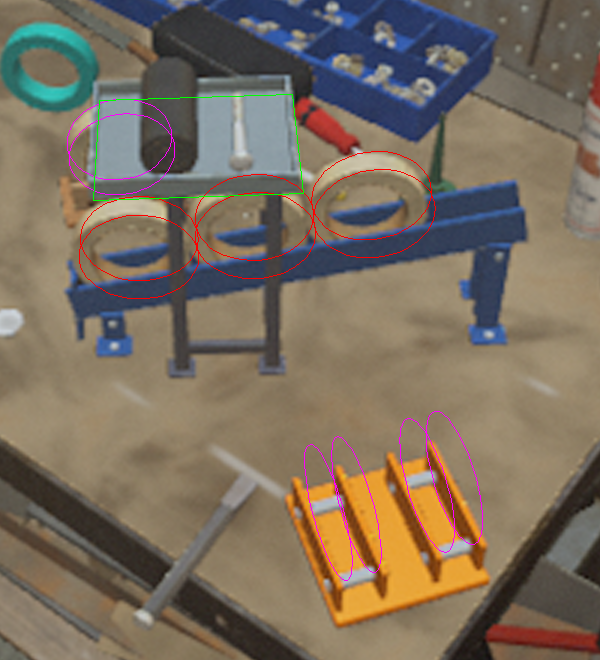

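View pics/ov_side.png

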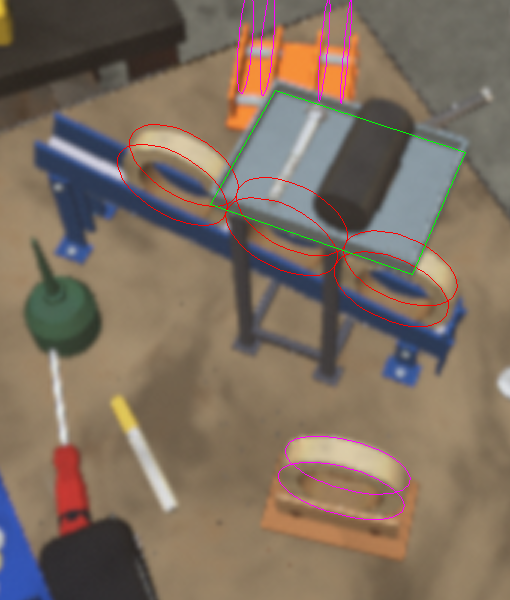

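```bash
cat >> h.py <<'E'
np.set_printoptions(precision=4,suppress=True)
def ori(xt,lean,back):  # jaw dir xt, lean angle rad of body toward `back`
    z=-np.cos(lean)*UZ-np.sin(lean)*back; x=xt/np.linalg.norm(xt); y=np.cross(z,x); return R.from_matrix(np.c_[x,y,z])
def go(Rt,pts):
    s=manip.observe(); R0=rot(s["orientation"]); p=s["eef_pos"]
    rv=(R0.inv()*Rt).as_rotvec(); print("pos",p,"q",s["q"],"F",s["force"],"open",s["opening"],"t",s["clock"])
    print("rotvec",rv,"deg",np.degrees(np.linalg.norm(rv)),"rows>=",np.degrees(np.linalg.norm(rv))/7)
    for t in pts:
        d=Rt.inv().apply(np.array(t)-p); print("to",np.array(t),"tool shift",d,"len",np.linalg.norm(d)); p=np.array(t)
def grasp(c,lean,back,r=0.021): return c+r*(np.sin(lean)*back+np.cos(lean)*UZ)
E
python3 - <<'E'
from h import *
L=np.radians(40); Rt=ori(UY,L,-UX)
g=grasp(RF,L,-UX); b=-Rt.as_matrix()[:,2]
go(Rt,[g+.13*b,g])
E
```

```text
pos [0.1963 0.5399 0.2306] q [ 1.1485  0.3075  1.5074 -0.      1.3284 -0.0735] F [-0.3291 -0.6117  0.3015] open 0.08583610379317716 t 0.15
rotvec [-0.6862 -0.1532  0.4259] deg 47.09894709321966 rows>= 6.728421013317094
to [0.4076 0.2569 0.2187] tool shift [-0.0482  0.2603  0.234 ] len 0.3533079761393284
to [0.4663 0.1975 0.1191] tool shift [-0.    0.    0.13] len 0.13
```

Call:
servo_tool(plan=[[[0, 0, 0, -0.0858, -0.0192, 0.0532, 0.75], [0, 0, 0, -0.0858, -0.0192, 0.0532, 0.75], [0, 0, 0, -0.0858, -0.0192, 0.0532, 0.75], [0, 0, 0, -0.0858, -0.0192, 0.0532, 0.75], [0, 0, 0, -0.0858, -0.0192, 0.0532, 0.75], [0, 0, 0, -0.0858, -0.0192, 0.0532, 0.75], [0, 0, 0, -0.0858, -0.0192, 0.0532, 0.75], [0, 0, 0, -0.0858, -0.0192, 0.0532, 0.75], [-0.006, 0.0325, 0.029, 0, 0, 0, 0.75], [-0.006, 0.0325, 0.029, 0, 0, 0, 0.75], [-0.006, 0.0325, 0.029, 0, 0, 0, 0.75], [-0.006, 0.0325, 0.029, 0, 0, 0, 0.75], [-0.006, 0.0325, 0.029, 0, 0, 0, 0.75], [-0.006, 0.0325, 0.029, 0, 0, 0, 0.75], [-0.006, 0.0325, 0.029, 0, 0, 0, 0.75], [-0.006, 0.0325, 0.029, 0, 0, 0, 0.75], [0, 0, 0, 0, 0, 0, 0.75], [0, 0, 0, 0, 0, 0, 0.75]]], newtons=70)

```text
clock: 1.65
eef_pos: [0.3963, 0.2708, 0.221]
orientation: [0.316, 0.87, 0.355, 0.129]
force: [0.1, 0.6, -0.2]
opening: 0.0639
```

```bash
python3 - <<'E'
from h import *
L=np.radians(40); Rt=ori(UY,L,-UX)
g=grasp(RF,L,-UX); b=-Rt.as_matrix()[:,2]
go(Rt,[g])
ci=vision.camera_info("wrist"); im=vision.capture("wrist")
for s in(-.012,.012):
    cv2.polylines(im,[np.round(proj("wrist",circ(RF+s*UY,UY),ci)).astype(int)],False,(0,0,255),1)
cv2.imwrite("pics/w1.png",im); cv2.imwrite("pics/s1.png",vision.capture("side"))
E
```

```text
pos [0.3963 0.2708 0.221 ] q [ 1.0062  0.2998  1.7997 -0.7042  1.3086  0.5157] F [ 0.0688  0.6466 -0.1689] open 0.06392019940526195 t 1.65
rotvec [-0.0005  0.0024 -0.0034] deg 0.24187157331275924 rows>= 0.03455308190182275
to [0.4663 0.1975 0.1191] tool shift [-0.0017  0.0122  0.1432] len 0.1437421109451096
```

View pics/w1.png

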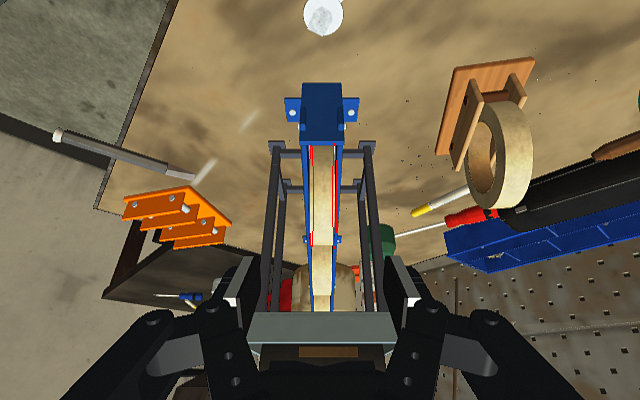

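View pics/s1.png

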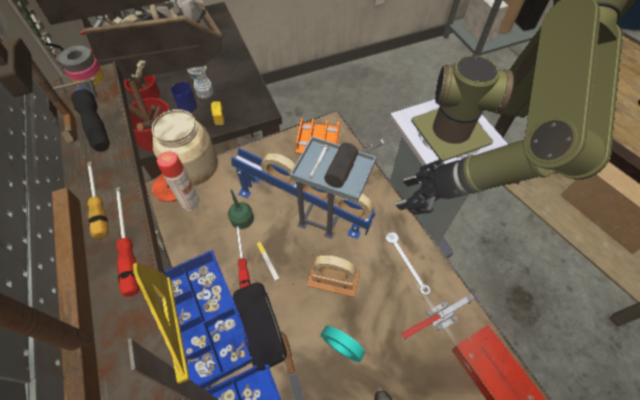

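Call:
servo_tool(plan=[[[-0.001, 0.006, 0.01, 0, 0, 0, 0.75], [-0.001, 0.006, 0.013, 0, 0, 0, 0.75], [0, 0, 0.02, 0, 0, 0, 0.75], [0, 0, 0.02, 0, 0, 0, 0.75], [0, 0, 0.02, 0, 0, 0, 0.75], [0, 0, 0.02, 0, 0, 0, 0.75], [0, 0, 0.02, 0, 0, 0, 0.75], [0, 0, 0.02, 0, 0, 0, 0.75], [0, 0, 0, 0, 0, 0, 0.75], [0, 0, 0, 0, 0, 0, 0.75]]])

```text
clock: 2.58
eef_pos: [0.4652, 0.2003, 0.1183]
orientation: [0.316, 0.869, 0.357, 0.129]
force: [-0.4, -0.3, 0.5]
opening: 0.0642
```

```bash
python3 - <<'E'
from h import *
L=np.radians(40); Rt=ori(UY,L,-UX)
go(Rt,[grasp(RF,L,-UX)])
cv2.imwrite("pics/w2.png",vision.capture("wrist")); cv2.imwrite("pics/s2.png",cv2.resize(vision.capture("scene")[100:300,200:460],None,fx=3,fy=3))
E
```

```text
pos [0.4652 0.2003 0.1183] q [ 0.8043  0.4261  1.96   -0.8736  0.9932  0.6106] F [-0.3981 -0.3486  0.4873] open 0.06423733700967185 t 2.5833
rotvec [-0.0004  0.0005  0.0014] deg 0.08706032404443723 rows>= 0.012437189149205318
to [0.4663 0.1975 0.1191] tool shift [-0.0013  0.0026  0.0012] len 0.003118766330040713
```

View pics/w2.png

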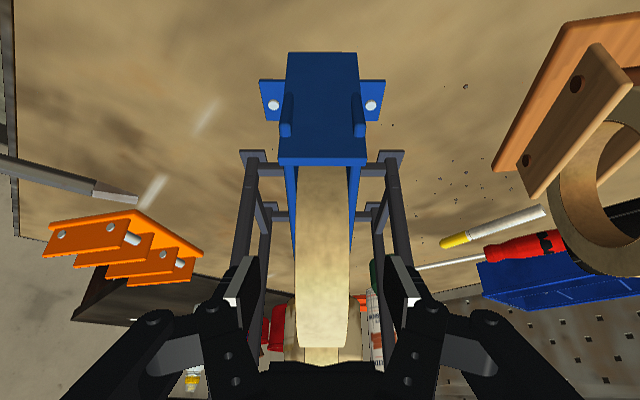

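View pics/s2.png

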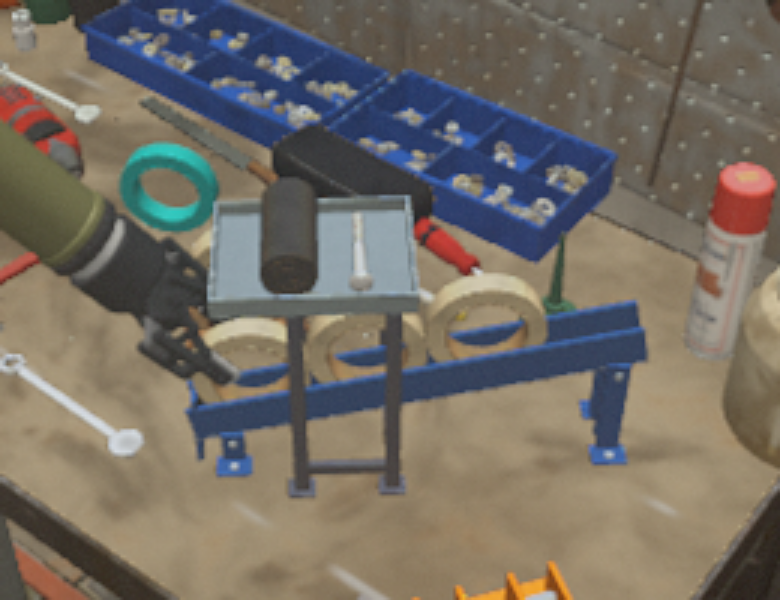

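Call:
servo_tool(plan=[[[0, 0, 0, 0, 0, 0, 0], [0, 0, 0, 0, 0, 0, 0], [0, 0, 0, 0, 0, 0, 0], [0, 0, 0, 0, 0, 0, 0], [0, 0, 0, 0, 0, 0, 0], [0, 0, 0, 0, 0, 0, 0], [0, 0, 0, 0, 0, 0, 0], [0, 0, 0, 0, 0, 0, 0]]], newtons=80)

```text
clock: 3.35
eef_pos: [0.4657, 0.2009, 0.12]
orientation: [0.316, 0.87, 0.356, 0.131]
force: [-3.9, 2.8, 7.1]
opening: 0.023
```

Call:
servo_tool(plan=[[[0, 0.001, -0.008, 0, 0, 0, 0], [0, 0.0015, -0.012, 0, 0, 0, 0], [0, 0.0015, -0.012, 0, 0, 0, 0], [0, 0.0015, -0.012, 0, 0, 0, 0], [0, 0.0015, -0.012, 0, 0, 0, 0], [0, 0.0015, -0.012, 0, 0, 0, 0], [0, 0.001, -0.012, 0, 0, 0, 0], [0, 0, -0.012, 0, 0, 0, 0], [0, 0, -0.012, 0, 0, 0, 0], [0, 0, -0.012, 0, 0, 0, 0], [0, 0, -0.012, 0, 0, 0, 0], [0, 0, -0.012, 0, 0, 0, 0], [0, 0, -0.012, 0, 0, 0, 0], [0, 0, 0, 0, 0, 0, 0], [0, 0, 0, 0, 0, 0, 0]]])

```text
clock: 4.6
eef_pos: [0.4017, 0.2649, 0.242]
orientation: [0.316, 0.87, 0.357, 0.131]
force: [-1.1, -0.2, -1.3]
opening: 0.023
```

```bash
python3 - <<'E'
from h import *
print(manip.observe())
cv2.imwrite("pics/w3.png",vision.capture("wrist")); cv2.imwrite("pics/s3.png",cv2.resize(vision.capture("scene")[100:300,200:460],None,fx=3,fy=3))
cv2.imwrite("pics/d3.png",cv2.resize(vision.capture("side")[100:300,220:460],None,fx=3,fy=3))
E
```

```text
{'clock': 4.6, 'q': array([ 0.9908,  0.2688,  1.7808, -0.7024,  1.3335,  0.4694]), 'dq': array([-0.0134,  0.0132,  0.0222, -0.0021, -0.0042,  0.0009]), 'effort': array([  0.3197, -39.6351, -21.316 ,  -3.6737,   1.9327,  -0.0143]), 'eef_pos': array([0.4017, 0.2649, 0.242 ]), 'orientation': array([0.3155, 0.8696, 0.3567, 0.1306]), 'force': array([-1.1314, -0.2434, -1.3185]), 'moment': array([ 0.3785,  0.3642, -0.0307]), 'opening': 0.023016822454757467}
```

View pics/s3.png

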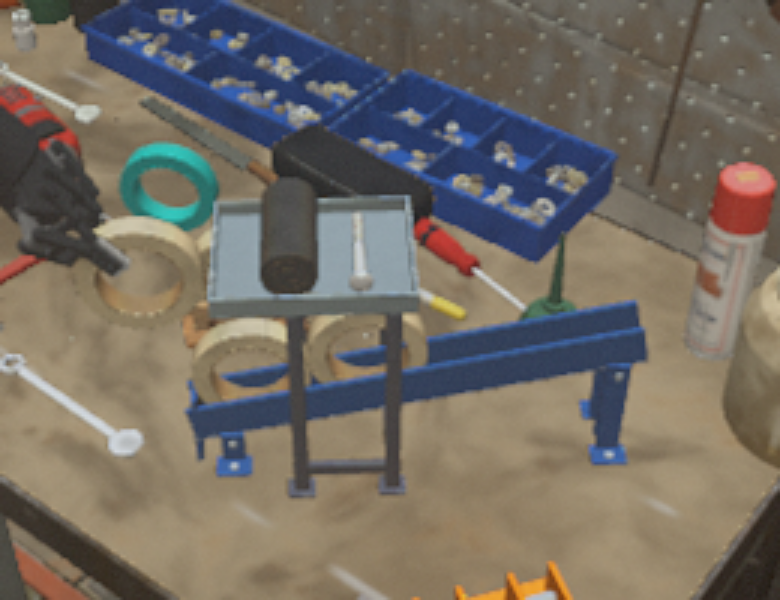

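View pics/d3.png

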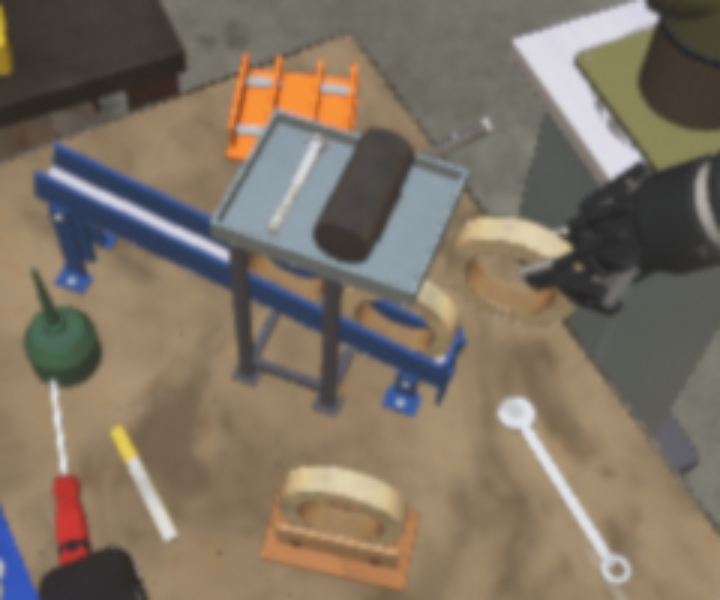

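View pics/w3.png

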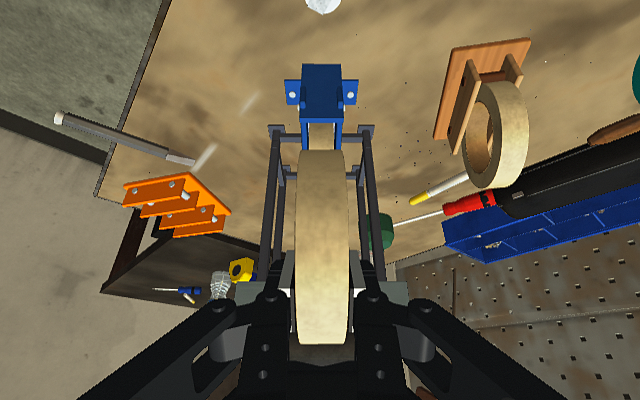

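Call:
servo_tool(plan=[[[0, 0.007, -0.008, 0, 0, 0, 0], [0, 0.014, -0.017, 0, 0, 0, 0], [0, 0.0145, -0.0172, 0, 0, 0, 0], [0, 0.0145, -0.0172, 0, 0, 0, 0], [0, 0.0145, -0.0172, 0, 0, 0, 0], [0, 0.0145, -0.0172, 0, 0, 0, 0], [0, 0.0145, -0.0172, 0, 0, 0, 0], [0, 0.0145, -0.0172, 0, 0, 0, 0], [0, 0.0075, -0.009, 0, 0, 0, 0], [0, 0, 0, 0.0698, 0, 0, 0], [0, 0, 0, 0.0698, 0, 0, 0], [0, 0, 0, 0.0698, 0, 0, 0], [0, 0, 0, 0.0698, 0, 0, 0], [0, 0, 0, 0.0698, 0, 0, 0], [0, 0, 0, 0.0698, 0, 0, 0], [0, 0, 0, 0.0698, 0, 0, 0], [0, 0, 0, 0.0698, 0, 0, 0], [0, 0, 0, 0.0698, 0, 0, 0], [0, 0, 0, 0.0698, 0, 0, 0], [0, 0, 0, 0, 0, 0, 0]]])

```text
clock: 6.42
eef_pos: [0.4035, 0.262, 0.4207]
orientation: [-0.0, 0.926, 0.378, -0.0]
force: [0.6, 0.0, -0.8]
opening: 0.0229
```

```bash
cat >> h.py <<'E'
RS=ori(np.array([np.cos(np.radians(-30)),np.sin(np.radians(-30)),0]),0,UX)
E
python3 - <<'E'
from h import *
R1=ori(UY,0,UX)
go(R1,[[.475,-.161,.42]])
go(RS,[SLOTB+[0,0,.12],SLOTB+[0,0,.021]])
E
```

```text
pos [0.4035 0.262  0.4207] q [ 0.4873  0.0792  1.3395  0.001   1.7236 -0.287 ] F [ 0.6101  0.0001 -0.8391] open 0.022895191565674173 t 6.4167
rotvec [-0.0012  0.0004 -0.004 ] deg 0.23951252389051467 rows>= 0.034216074841502096
to [ 0.475 -0.161  0.42 ] tool shift [-0.2461  0.3514  0.0007] len 0.42900689498536265
pos [0.4035 0.262  0.4207] q [ 0.4873  0.0792  1.3395  0.001   1.7236 -0.287 ] F [ 0.6101  0.0001 -0.8391] open 0.022895191565674173 t 6.4167
rotvec [-0.0007  0.0011  1.298 ] deg 74.37139232161044 rows>= 10.62448461737292
to [ 0.475 -0.161  0.189] tool shift [0.2734 0.3306 0.2317] len 0.4875618493805352
to [ 0.475 -0.161  0.09 ] tool shift [0.    0.    0.099] len 0.09899999999999996
```

Call:
servo_tool(plan=[[[-0.007, 0.0105, 0, 0, 0, 0, 0], [-0.0145, 0.0206, 0, 0, 0, 0, 0], [-0.0145, 0.0206, 0, 0, 0, 0, 0], [-0.0145, 0.0206, 0, 0, 0, 0, 0], [-0.0145, 0.0206, 0, 0, 0, 0, 0], [-0.0145, 0.0206, 0, 0, 0, 0, 0], [-0.0145, 0.0206, 0, 0, 0, 0, 0], [-0.0145, 0.0206, 0, 0, 0, 0, 0], [-0.0145, 0.0206, 0, 0, 0, 0, 0], [-0.0145, 0.0206, 0, 0, 0, 0, 0], [-0.0145, 0.0206, 0, 0, 0, 0, 0], [-0.0145, 0.0206, 0, 0, 0, 0, 0], [-0.0145, 0.0206, 0, 0, 0, 0, 0], [-0.0145, 0.0206, 0, 0, 0, 0, 0], [-0.0145, 0.0206, 0, 0, 0, 0, 0], [-0.0145, 0.0206, 0, 0, 0, 0, 0], [-0.0145, 0.0206, 0, 0, 0, 0, 0], [-0.007, 0.0105, 0, 0, 0, 0, 0], [0, 0, 0, 0, 0, 0, 0]]])

```text
clock: 8.0
eef_pos: [0.4733, -0.1604, 0.4199]
orientation: [0.0, 0.926, 0.378, -0.001]
force: [0.0, -0.2, -1.4]
opening: 0.023
```

Call:
servo_tool(plan=[[[0, 0, 0, 0, 0, 0.06, 0], [0, 0, 0, 0, 0, 0.1, 0], [0, 0, 0, 0, 0, 0.1, 0], [0, 0, 0, 0, 0, 0.1, 0], [0, 0, 0, 0, 0, 0.1, 0], [0, 0, 0, 0, 0, 0.1, 0], [0, 0, 0, 0, 0, 0.1, 0], [0, 0, 0, 0, 0, 0.1, 0], [0, 0, 0, 0, 0, 0.1, 0], [0, 0, 0, 0, 0, 0.1, 0], [0, 0, 0, 0, 0, 0.1, 0], [0, 0, 0, 0, 0, 0.1, 0], [0, 0, 0, 0, 0, 0.1, 0], [0, 0, 0, 0, 0, 0.038, 0], [0, 0, 0, 0, 0, 0, 0], [0, 0, 0, 0, 0, 0, 0]]])

```text
clock: 9.33
eef_pos: [0.4729, -0.1571, 0.4208]
orientation: [-0.001, 0.967, -0.256, -0.0]
force: [0.1, 0.2, -1.3]
opening: 0.0231
```

```bash
python3 - <<'E'
from h import *
go(RS,[SLOTB+[0,0,.12],SLOTB+[0,0,.021]])
ci=vision.camera_info("wrist"); im=vision.capture("wrist")
for c in (SLOTA,SLOTB):
  for s in(-.016,.016):
    P=[c+s*per(SA)+t*np.array([np.cos(SA),np.sin(SA),0])+[0,0,-.023] for t in(-.055,.055)]
    cv2.polylines(im,[np.round(proj("wrist",np.array(P),ci)).astype(int)],False,(0,0,255),1)
cv2.imwrite("pics/w4.png",im); cv2.imwrite("pics/s4.png",cv2.resize(vision.capture("scene")[150:360,250:450],None,fx=3,fy=3))
cv2.imwrite("pics/d4.png",cv2.resize(vision.capture("side")[40:220,220:460],None,fx=3,fy=3))
E
```

```text
pos [ 0.4729 -0.1571  0.4208] q [-0.4064  0.1055  1.3092  0.0011  1.7271  0.1107] F [ 0.0847  0.2117 -1.3138] open 0.023056793331965995 t 9.3333
rotvec [-0.0011  0.0004  0.0067] deg 0.3900922365371194 rows>= 0.05572746236244563
to [ 0.475 -0.161  0.189] tool shift [0.0038 0.0023 0.2318] len 0.23182414897044676
to [ 0.475 -0.161  0.09 ] tool shift [0.    0.    0.099] len 0.09899999999999996
```

View pics/w4.png

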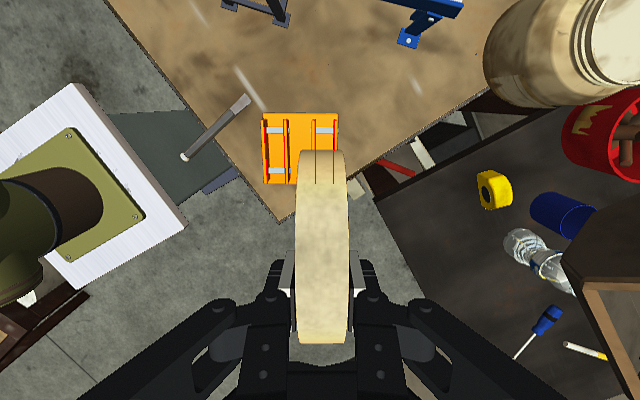

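View pics/s4.png

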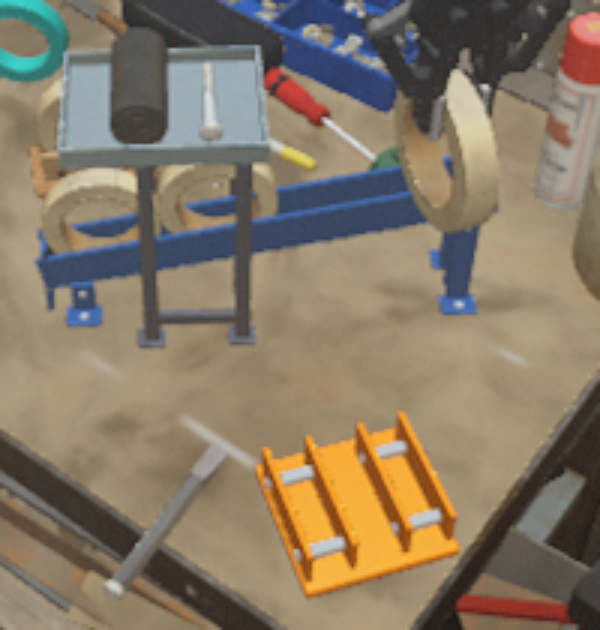

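View pics/d4.png

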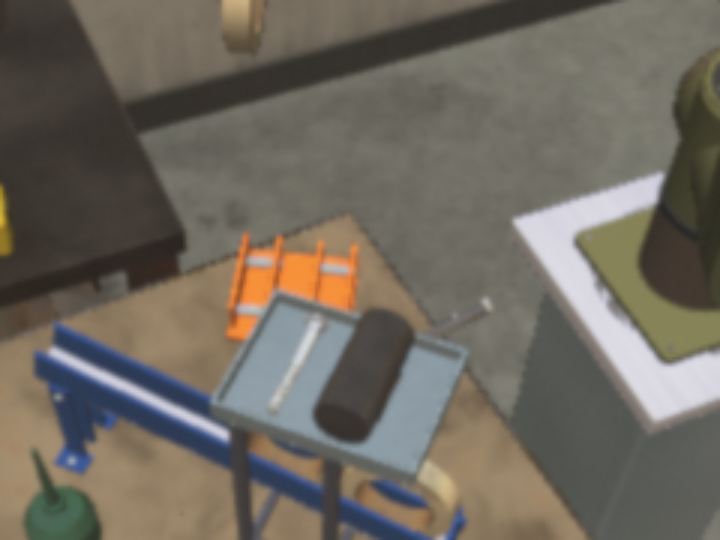

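```bash
python3 - <<'E'
from h import *
crop(cv2.imread("pics/w4.png"),250,100,350,200,6,"pics/w4c.png")
E
```

```text
(no output)
```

View pics/w4c.png

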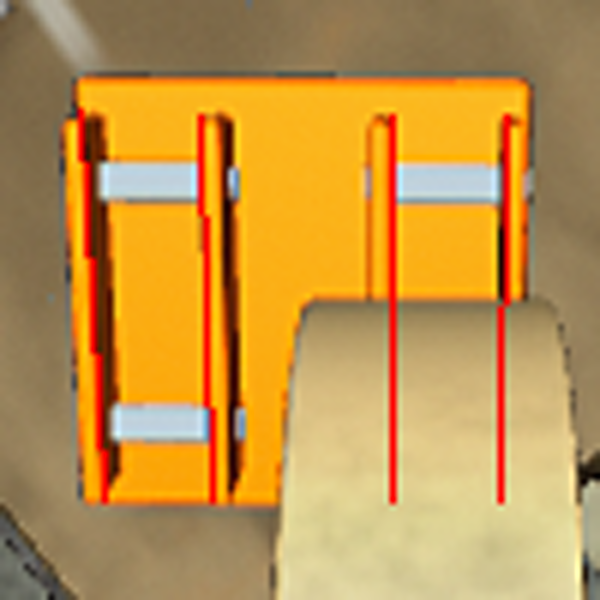

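Call:
servo_tool(plan=[[[0.002, 0.001, 0.01, 0, 0, 0.003, 0], [0.002, 0.001, 0.02, 0, 0, 0.003, 0], [0, 0, 0.025, 0, 0, 0, 0], [0, 0, 0.025, 0, 0, 0, 0], [0, 0, 0.025, 0, 0, 0, 0], [0, 0, 0.025, 0, 0, 0, 0], [0, 0, 0.025, 0, 0, 0, 0], [0, 0, 0.025, 0, 0, 0, 0], [0, 0, 0.025, 0, 0, 0, 0], [0, 0, 0.025, 0, 0, 0, 0], [0, 0, 0.025, 0, 0, 0, 0], [0, 0, 0.015, 0, 0, 0, 0], [0, 0, 0, 0, 0, 0, 0], [0, 0, 0, 0, 0, 0, 0]]])

```text
clock: 10.65
eef_pos: [0.475, -0.1615, 0.1498]
orientation: [-0.001, 0.966, -0.26, -0.001]
force: [0.9, -0.2, -1.3]
opening: 0.0231
```

```bash
python3 - <<'E'
from h import *
go(RS,[SLOTB+[0,0,.021]])
cv2.imwrite("pics/w5.png",vision.capture("wrist")); 
crop(vision.capture("scene"),310,200,430,360,5,"pics/s5.png")
E
```

```text
pos [ 0.475  -0.1615  0.1498] q [-0.4129  0.2878  1.769   0.0013  1.0873  0.1121] F [ 0.8611 -0.1837 -1.2692] open 0.02306577467301076 t 10.65
rotvec [-0.0008  0.0027 -0.002 ] deg 0.1950386527685714 rows>= 0.027862664681224485
to [ 0.475 -0.161  0.09 ] tool shift [-0.0003 -0.0005  0.0598] len 0.059753145132132514
```

View pics/w5.png

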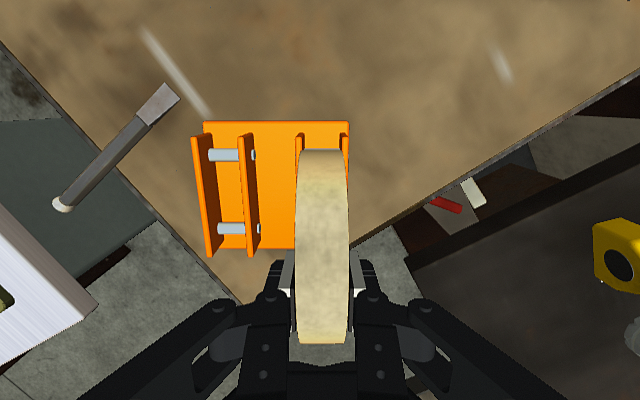

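View pics/s5.png

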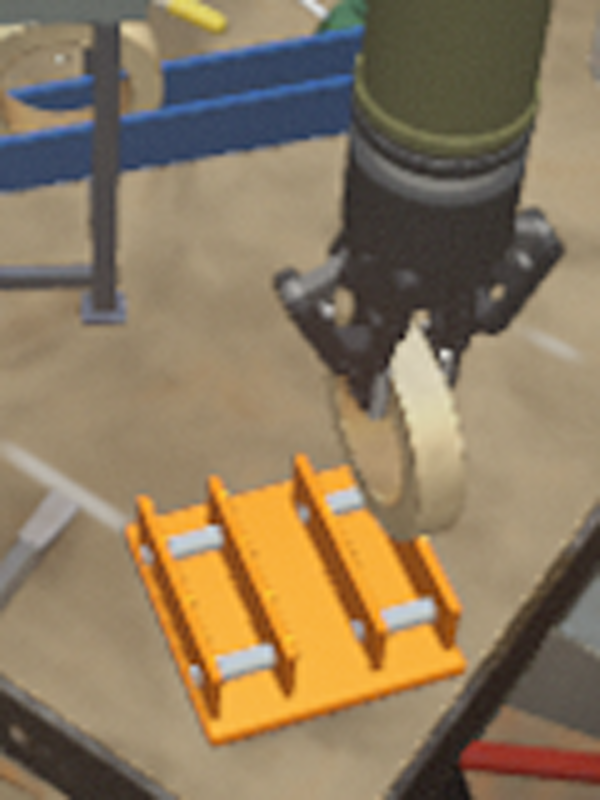

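Call:
servo_tool(plan=[[[0, 0, 0.006, 0, 0, 0, 0], [0, 0, 0.01, 0, 0, 0, 0], [0, 0, 0.01, 0, 0, 0, 0], [0, 0, 0.01, 0, 0, 0, 0], [0, 0, 0.01, 0, 0, 0, 0], [0, 0, 0.006, 0, 0, 0, 0], [0, 0, 0.002, 0, 0, 0, 0], [0, 0, 0.002, 0, 0, 0, 0], [0, 0, 0, 0, 0, 0, 0], [0, 0, 0, 0, 0, 0, 0]]])

```text
clock: 11.58
eef_pos: [0.4761, -0.1618, 0.0949]
orientation: [-0.001, 0.966, -0.26, 0.0]
force: [1.6, 0.1, -1.4]
opening: 0.0234
```

Call:
servo_tool(plan=[[[0, 0, 0.002, 0, 0, 0, 0], [0, 0, 0.001, 0, 0, 0, 0], [0, 0, 0.001, 0, 0, 0, 0], [0, 0, 0.0005, 0, 0, 0, 0], [0, 0, 0, 0, 0, 0, 0]]])

```text
clock: 12.0
eef_pos: [0.4761, -0.162, 0.091]
orientation: [-0.0, 0.966, -0.26, 0.001]
force: [-1.4, -0.8, 3.7]
opening: 0.0229
```

```bash
python3 - <<'E'
from h import *
go(RS,[SLOTB+[0,0,.021]])
crop(vision.capture("scene"),310,200,430,360,5,"pics/s6.png")
cv2.imwrite("pics/w6.png",vision.capture("wrist"))
E
```

```text
pos [ 0.4761 -0.162   0.091 ] q [-0.4127  0.3626  1.841   0.001   0.9367  0.112 ] F [-1.4156 -0.7881  3.6922] open 0.02290280677561701 t 12.0
rotvec [-0.001  -0.0012 -0.0017] deg 0.1317126030078984 rows>= 0.018816086143985482
to [ 0.475 -0.161  0.09 ] tool shift [-0.0015 -0.0003  0.001 ] len 0.0018455032151871483
```

View pics/s6.png

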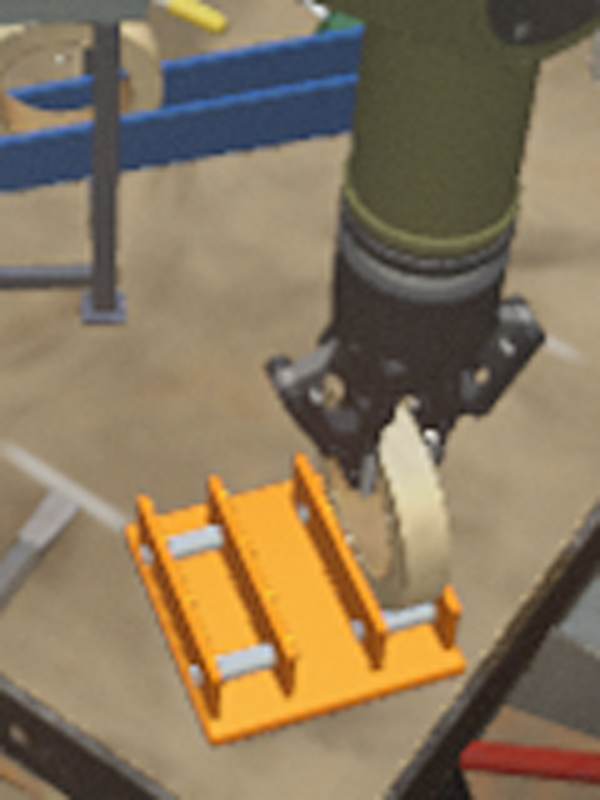

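Call:
servo_tool(plan=[[[0, 0, 0, 0, 0, 0, 0.32], [0, 0, 0, 0, 0, 0, 0.36], [0, 0, 0, 0, 0, 0, 0.4], [0, 0, 0, 0, 0, 0, 0.5], [0, 0, 0, 0, 0, 0, 0.6], [0, 0, 0, 0, 0, 0, 0.6], [0, 0, -0.01, 0, 0, 0, 0.6], [0, 0, -0.02, 0, 0, 0, 0.6], [0, 0, -0.025, 0, 0, 0, 0.6], [0, 0, -0.025, 0, 0, 0, 0.6], [0, 0, -0.025, 0, 0, 0, 0.6], [0, 0, -0.015, 0, 0, 0, 0.6], [0, 0, 0, 0, 0, 0, 0.6]]])

```text
clock: 13.18
eef_pos: [0.4782, -0.1628, 0.2139]
orientation: [0.0, 0.966, -0.26, 0.004]
force: [0.3, -0.6, 0.0]
opening: 0.0513
```

```bash
python3 - <<'E'
from h import *
go(RS,[SLOTB+[0,0,.021]])
crop(vision.capture("scene"),240,140,440,360,3,"pics/s7.png")
ci=vision.camera_info("wrist"); im=vision.capture("wrist")
for s in(-.012,.012):
    cv2.polylines(im,[np.round(proj("wrist",circ(SLOTB+s*per(SA),per(SA)),ci)).astype(int)],False,(0,0,255),1)
cv2.imwrite("pics/w7.png",im)
L=np.radians(40);Rt=ori(UY,L,-UX);g=grasp(RF,L,-UX); b=-Rt.as_matrix()[:,2]
go(RS,[[.4757,-.162,.42],[.40,.262,.42]])
E
```

```text
pos [ 0.4782 -0.1628  0.2139] q [-0.4127  0.2205  1.6792  0.0013  1.2339  0.1123] F [ 0.3445 -0.6272  0.0112] open 0.05126580657301368 t 13.1833
rotvec [-0.0021 -0.0077 -0.0018] deg 0.4681037266830317 rows>= 0.06687196095471881
to [ 0.475 -0.161  0.09 ] tool shift [-0.0037  0.      0.1239] len 0.1239762758201104
pos [ 0.4759 -0.1619  0.2105] q [-0.4127  0.2237  1.6845  0.0012  1.2321  0.1122] F [ 0.0021 -0.077   0.4765] open 0.05143097885498749 t 13.2833
rotvec [-0.0013 -0.0012 -0.0018] deg 0.14465402753269557 rows>= 0.020664861076099366
to [ 0.4757 -0.162   0.42  ] tool shift [-0.0001  0.0002 -0.2095] len 0.20953773359774922
to [0.4   0.262 0.42 ] tool shift [-0.2776 -0.3293  0.    ] len 0.4307046435784039
```

View pics/s7.png

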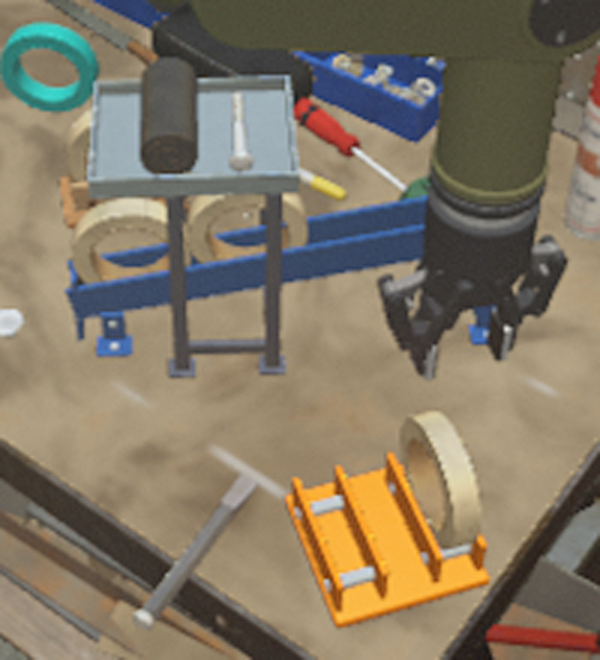

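View pics/w7.png

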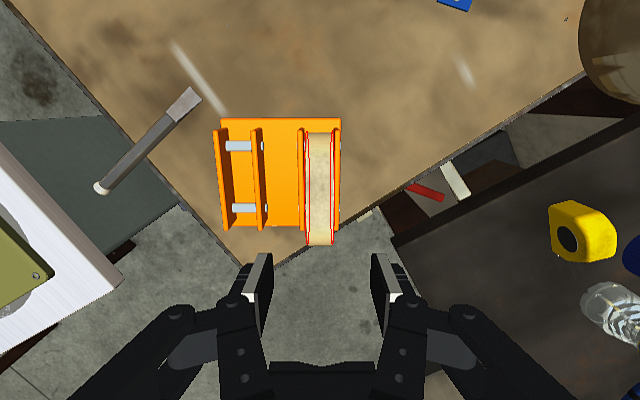

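Call:
servo_tool(plan=[[[0, 0, -0.02, 0, 0, 0, 0.6], [0, 0, -0.03, 0, 0, 0, 0.6], [0, 0, -0.03, 0, 0, 0, 0.6], [0, 0, -0.03, 0, 0, 0, 0.6], [0, 0, -0.03, 0, 0, 0, 0.6], [0, 0, -0.03, 0, 0, 0, 0.6], [-0.0198, -0.0235, -0.02, 0, 0, 0, 0.7], [-0.0198, -0.0235, 0, 0, 0, 0, 0.7], [-0.0198, -0.0235, 0, 0, 0, 0, 0.7], [-0.0198, -0.0235, 0, 0, 0, 0, 0.7], [-0.0198, -0.0235, 0, 0, 0, 0, 0.7], [-0.0198, -0.0235, 0, 0, 0, 0, 0.7], [-0.0198, -0.0235, 0, 0, 0, 0, 0.7], [-0.0198, -0.0235, 0, 0, 0, 0, 0.7], [-0.0198, -0.0235, 0, 0, 0, 0, 0.7], [-0.0198, -0.0235, 0, 0, 0, 0, 0.7], [-0.0198, -0.0235, 0, 0, 0, 0, 0.7], [-0.0198, -0.0235, 0, 0, 0, 0, 0.7], [-0.0198, -0.0235, 0, 0, 0, 0, 0.7], [-0.0198, -0.0235, 0, 0, 0, 0, 0.7]]])

```text
clock: 14.95
eef_pos: [0.3998, 0.2628, 0.3984]
orientation: [0.001, 0.966, -0.26, -0.001]
force: [0.5, -0.1, -0.0]
opening: 0.06
```

Call:
servo_tool(plan=[[[0, 0, 0, 0, 0, -0.1, 0.75], [0, 0, 0, 0, 0, -0.1, 0.75], [0, 0, 0, 0, 0, -0.1, 0.75], [0, 0, 0, 0, 0, -0.1, 0.75], [0, 0, 0, 0, 0, -0.1, 0.75], [0, 0, 0, 0, 0, -0.1, 0.75], [0, 0, 0, 0, 0, -0.1, 0.75], [0, 0, 0, 0, 0, -0.1, 0.75], [0, 0, 0, 0, 0, -0.1, 0.75], [0, 0, 0, 0, 0, -0.1, 0.75], [0, 0, 0, 0, 0, -0.1, 0.75], [0, 0, 0, 0, 0, -0.1, 0.75], [0, 0, 0, 0, 0, -0.1, 0.75], [0, 0, 0, -0.1, 0, 0, 0.75], [0, 0, 0, -0.1, 0, 0, 0.75], [0, 0, 0, -0.1, 0, 0, 0.75], [0, 0, 0, -0.1, 0, 0, 0.75], [0, 0, 0, -0.1, 0, 0, 0.75], [0, 0, 0, -0.1, 0, 0, 0.75], [0, 0, 0, -0.1, 0, 0, 0.75]]])

```text
clock: 16.62
eef_pos: [0.4006, 0.2619, 0.3995]
orientation: [0.32, 0.869, 0.355, 0.131]
force: [1.0, -1.3, -0.6]
opening: 0.0641
```

```bash
python3 - <<'E'
from h import *
L=np.radians(40);Rt=ori(UY,L,-UX);g=grasp(RF,L,-UX); b=-Rt.as_matrix()[:,2]
go(Rt,[g+.14*b,g])
E
```

```text
pos [0.4006 0.2619 0.3995] q [ 0.9933  0.1341  1.5376 -0.6866  1.633   0.2308] F [ 0.9999 -1.2788 -0.5782] open 0.06405549586400049 t 16.6167
rotvec [ 0.0067  0.0015 -0.0015] deg 0.4035411301539102 rows>= 0.05764873287913003
to [0.4031 0.2615 0.2263] tool shift [ 0.0016 -0.1098  0.134 ] len 0.1732093532440012
to [0.4663 0.1975 0.1191] tool shift [-0.   -0.    0.14] len 0.13999999999999999
```

Call:
servo_tool(plan=[[[0.0002, -0.0137, 0.0168, 0.0067, 0, 0, 0.75], [0.0002, -0.0137, 0.0168, 0, 0, 0, 0.75], [0.0002, -0.0137, 0.0168, 0, 0, 0, 0.75], [0.0002, -0.0137, 0.0168, 0, 0, 0, 0.75], [0.0002, -0.0137, 0.0168, 0, 0, 0, 0.75], [0.0002, -0.0137, 0.0168, 0, 0, 0, 0.75], [0.0002, -0.0137, 0.0168, 0, 0, 0, 0.75], [0.0002, -0.0137, 0.0168, 0, 0, 0, 0.75], [0, 0, 0.02, 0, 0, 0, 0.75], [0, 0, 0.02, 0, 0, 0, 0.75], [0, 0, 0.02, 0, 0, 0, 0.75], [0, 0, 0.02, 0, 0, 0, 0.75], [0, 0, 0.02, 0, 0, 0, 0.75], [0, 0, 0, 0, 0, 0, 0.75], [0, 0, 0, 0, 0, 0, 0.75]]])

```text
clock: 17.87
eef_pos: [0.447, 0.2144, 0.1484]
orientation: [0.315, 0.871, 0.355, 0.126]
force: [0.2, -0.1, -0.5]
opening: 0.0643
```

```bash
python3 - <<'E'
from h import *
L=np.radians(40);Rt=ori(UY,L,-UX);g=grasp(RF,L,-UX)
go(Rt,[g])
ci=vision.camera_info("wrist"); im=vision.capture("wrist")
for s in(-.012,.012):
    cv2.polylines(im,[np.round(proj("wrist",circ(RF+s*UY,UY),ci)).astype(int)],False,(0,0,255),1)
cv2.imwrite("pics/w8.png",im)
E
```

```text
pos [0.447  0.2144 0.1484] q [ 0.8497  0.377   1.9242 -0.8087  1.0763  0.5603] F [ 0.2271 -0.1134 -0.5446] open 0.06430277050330761 t 17.8667
rotvec [-0.0051  0.0065 -0.001 ] deg 0.4771645481234088 rows>= 0.06816636401762984
to [0.4663 0.1975 0.1191] tool shift [0.0018 0.0008 0.039 ] len 0.039006969231863246
```

View pics/w8.png

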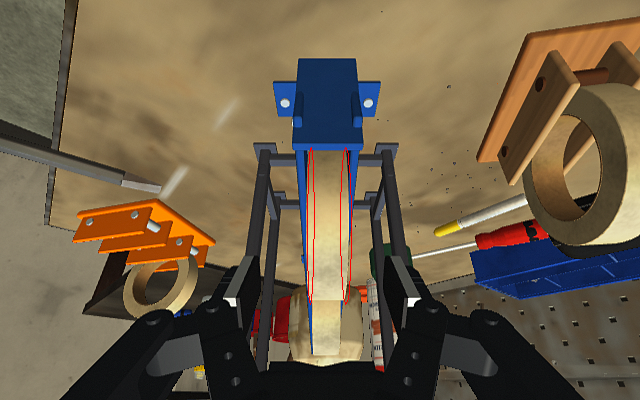

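Call:
servo_tool(plan=[[[0.0006, 0, 0.013, 0, 0, 0, 0.75], [0.0006, 0, 0.013, 0, 0, 0, 0.75], [0.0006, 0, 0.013, 0, 0, 0, 0.75], [0, 0, 0, 0, 0, 0, 0.75], [0, 0, 0, 0, 0, 0, 0], [0, 0, 0, 0, 0, 0, 0], [0, 0, 0, 0, 0, 0, 0], [0, 0, 0, 0, 0, 0, 0], [0, 0, 0, 0, 0, 0, 0], [0, 0, 0, 0, 0, 0, 0], [0, 0, 0, 0, 0, 0, 0], [0, 0, 0, 0, 0, 0, 0]]])

```text
clock: 18.92
eef_pos: [0.4671, 0.2004, 0.1212]
orientation: [0.314, 0.871, 0.355, 0.13]
force: [-3.3, 3.1, 6.6]
opening: 0.0233
```

Call:
servo_tool(plan=[[[0, 0.001, -0.008, 0, 0, 0, 0], [0, 0.0015, -0.012, 0, 0, 0, 0], [0, 0.0015, -0.012, 0, 0, 0, 0], [0, 0.0015, -0.012, 0, 0, 0, 0], [0, 0.0015, -0.012, 0, 0, 0, 0], [0, 0.0015, -0.012, 0, 0, 0, 0], [0, 0.001, -0.012, 0, 0, 0, 0], [0, 0, -0.012, 0, 0, 0, 0], [0, 0, -0.012, 0, 0, 0, 0], [0, 0, -0.012, 0, 0, 0, 0], [0, 0, -0.012, 0, 0, 0, 0], [0, 0, -0.012, 0, 0, 0, 0], [0, 0, -0.012, 0, 0, 0, 0], [0, 0, 0, 0, 0, 0, 0]]])

```text
clock: 20.08
eef_pos: [0.4036, 0.2652, 0.2447]
orientation: [0.313, 0.871, 0.355, 0.13]
force: [0.0, 0.1, -1.5]
opening: 0.0225
```

```bash
python3 - <<'E'
from h import *
print(manip.observe()["force"])
crop(vision.capture("scene"),200,140,440,360,3,"pics/s9.png")
E
```

```text
[ 0.0266  0.135  -1.4705]
```

View pics/s9.png

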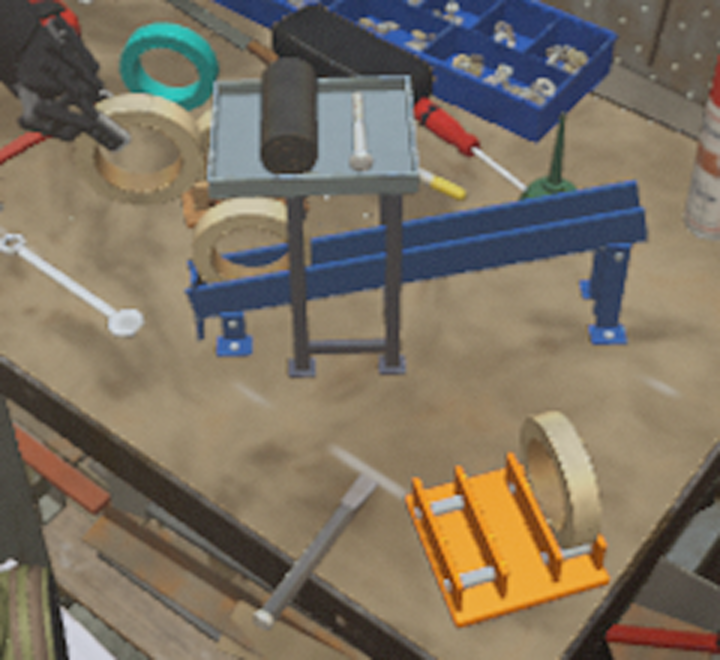

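Call:
servo_tool(plan=[[[0, 0.007, -0.008, 0, 0, 0, 0], [0, 0.014, -0.017, 0, 0, 0, 0], [0, 0.0145, -0.0172, 0, 0, 0, 0], [0, 0.0145, -0.0172, 0, 0, 0, 0], [0, 0.0145, -0.0172, 0, 0, 0, 0], [0, 0.0145, -0.0172, 0, 0, 0, 0], [0, 0.0145, -0.0172, 0, 0, 0, 0], [0, 0.0145, -0.0172, 0, 0, 0, 0], [0, 0.0075, -0.009, 0, 0, 0, 0], [0, 0, 0, 0.0698, 0, 0, 0], [0, 0, 0, 0.0698, 0, 0, 0], [0, 0, 0, 0.0698, 0, 0, 0], [0, 0, 0, 0.0698, 0, 0, 0], [0, 0, 0, 0.0698, 0, 0, 0], [0, 0, 0, 0.0698, 0, 0, 0], [0, 0, 0, 0.0698, 0, 0, 0], [0, 0, 0, 0.0698, 0, 0, 0], [0, 0, 0, 0.0698, 0, 0, 0], [0, 0, 0, 0.0698, 0, 0, 0], [0, 0, 0, 0, 0, 0, 0]]])

```text
clock: 21.8
eef_pos: [0.4059, 0.2606, 0.4219]
orientation: [-0.003, 0.927, 0.376, -0.002]
force: [-0.1, -0.2, -1.0]
opening: 0.0233
```

Call:
servo_tool(plan=[[[-0.009, 0.009, 0, 0, 0, 0, 0], [-0.0179, 0.0179, 0, 0, 0, 0, 0], [-0.0179, 0.0179, 0, 0, 0, 0, 0], [-0.0179, 0.0179, 0, 0, 0, 0, 0], [-0.0179, 0.0179, 0, 0, 0, 0, 0], [-0.0179, 0.0179, 0, 0, 0, 0, 0], [-0.0179, 0.0179, 0, 0, 0, 0, 0], [-0.0179, 0.0179, 0, 0, 0, 0, 0], [-0.0179, 0.0179, 0, 0, 0, 0, 0], [-0.0179, 0.0179, 0, 0, 0, 0, 0], [-0.0179, 0.0179, 0, 0, 0, 0, 0], [-0.0179, 0.0179, 0, 0, 0, 0, 0], [-0.0179, 0.0179, 0, 0, 0, 0, 0], [-0.0179, 0.0179, 0, 0, 0, 0, 0], [-0.0179, 0.0179, 0, 0, 0, 0, 0], [-0.009, 0.009, 0, 0, 0, 0, 0], [0, 0, 0, 0, 0, 0, 0]]])

```text
clock: 23.22
eef_pos: [0.3994, -0.1194, 0.4205]
orientation: [-0.002, 0.926, 0.377, -0.002]
force: [0.3, -0.2, -1.3]
opening: 0.0232
```

Call:
servo_tool(plan=[[[0, 0, 0, 0, 0, 0.06, 0], [0, 0, 0, 0, 0, 0.1, 0], [0, 0, 0, 0, 0, 0.1, 0], [0, 0, 0, 0, 0, 0.1, 0], [0, 0, 0, 0, 0, 0.1, 0], [0, 0, 0, 0, 0, 0.1, 0], [0, 0, 0, 0, 0, 0.1, 0], [0, 0, 0, 0, 0, 0.1, 0], [0, 0, 0, 0, 0, 0.1, 0], [0, 0, 0, 0, 0, 0.1, 0], [0, 0, 0, 0, 0, 0.1, 0], [0, 0, 0, 0, 0, 0.1, 0], [0, 0, 0, 0, 0, 0.1, 0], [0, 0, 0, 0, 0, 0.038, 0], [0, 0, 0, 0, 0, 0, 0], [0, 0, 0, 0, 0, 0, 0]]])

```text
clock: 24.55
eef_pos: [0.3999, -0.1163, 0.4209]
orientation: [-0.001, 0.966, -0.257, -0.002]
force: [0.2, 0.0, -1.1]
opening: 0.0233
```

```bash
python3 - <<'E'
from h import *
go(RS,[SLOTA+[0,0,.081],SLOTA+[0,0,.021]])
E
```

```text
pos [ 0.3999 -0.1163  0.4209] q [-0.3867 -0.019   1.4416  0.0023  1.7235  0.1343] F [ 0.2151  0.0315 -1.1298] open 0.02330502078337122 t 24.55
rotvec [-0.0017  0.0048  0.0029] deg 0.3363495922053323 rows>= 0.048049941743618894
to [ 0.401 -0.118  0.15 ] tool shift [0.0018 0.0009 0.2709] len 0.27089561834812753
to [ 0.401 -0.118  0.09 ] tool shift [0.   0.   0.06] len 0.06
```

Call:
servo_tool(plan=[[[0.001, 0.001, 0.01, 0, 0, 0.003, 0], [0.001, 0, 0.02, 0, 0, 0, 0], [0, 0, 0.025, 0, 0, 0, 0], [0, 0, 0.025, 0, 0, 0, 0], [0, 0, 0.025, 0, 0, 0, 0], [0, 0, 0.025, 0, 0, 0, 0], [0, 0, 0.025, 0, 0, 0, 0], [0, 0, 0.025, 0, 0, 0, 0], [0, 0, 0.025, 0, 0, 0, 0], [0, 0, 0.025, 0, 0, 0, 0], [0, 0, 0.025, 0, 0, 0, 0], [0, 0, 0.015, 0, 0, 0, 0], [0, 0, 0, 0, 0, 0, 0], [0, 0, 0, 0, 0, 0, 0]]])

```text
clock: 25.72
eef_pos: [0.4, -0.1175, 0.1502]
orientation: [-0.002, 0.966, -0.26, -0.003]
force: [0.7, 0.1, -0.2]
opening: 0.023
```

```bash
python3 - <<'E'
from h import *
go(RS,[SLOTA+[0,0,.021]])
cv2.imwrite("pics/w10.png",vision.capture("wrist")); 
crop(vision.capture("scene"),310,200,430,360,5,"pics/s10.png")
E
```

```text
pos [ 0.4    -0.1175  0.1502] q [-0.3895  0.1791  1.9289  0.0032  1.0405  0.1346] F [ 0.6776  0.1255 -0.1854] open 0.022951798457406414 t 25.7167
rotvec [-0.0018  0.0072 -0.0021] deg 0.4423087374548932 rows>= 0.06318696249355617
to [ 0.401 -0.118  0.09 ] tool shift [ 0.0011 -0.      0.0602] len 0.060173517894635514
```

View pics/w10.png

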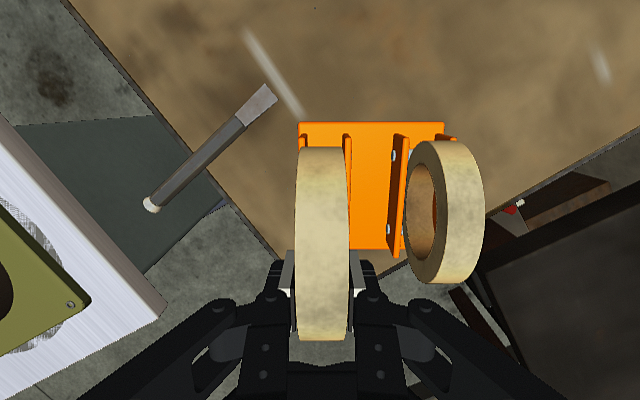

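View pics/s10.png

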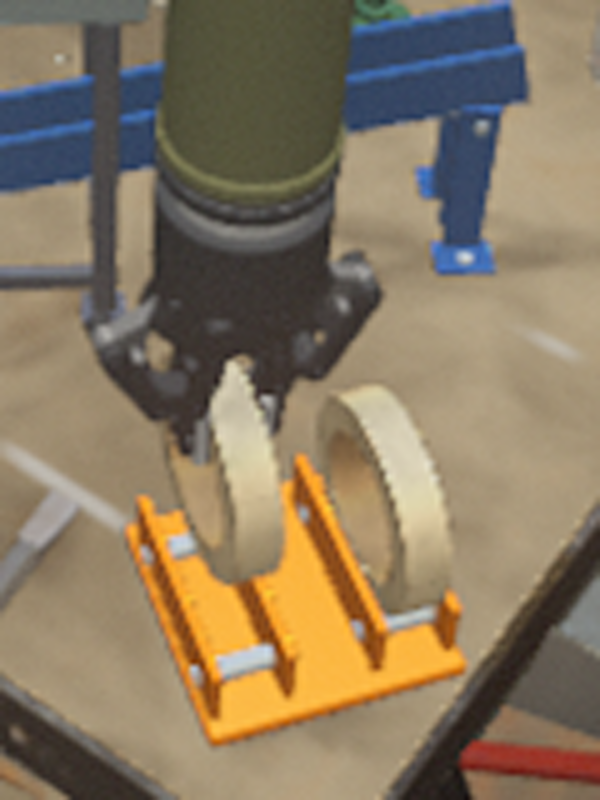

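Call:
servo_tool(plan=[[[0.001, 0, 0.006, 0, 0, 0, 0], [0, 0, 0.01, 0, 0, 0, 0], [0, 0, 0.01, 0, 0, 0, 0], [0, 0, 0.01, 0, 0, 0, 0], [0, 0, 0.01, 0, 0, 0, 0], [0, 0, 0.006, 0, 0, 0, 0], [0, 0, 0.003, 0, 0, 0, 0], [0, 0, 0.002, 0, 0, 0, 0], [0, 0, 0.001, 0, 0, 0, 0], [0, 0, 0.0005, 0, 0, 0, 0], [0, 0, 0, 0, 0, 0, 0]]])

```text
clock: 26.73
eef_pos: [0.4022, -0.1184, 0.093]
orientation: [-0.002, 0.966, -0.26, -0.001]
force: [-0.3, -0.3, -0.6]
opening: 0.0229
```

```bash
python3 - <<'E'
from h import *
go(RS,[SLOTA+[0,0,.021]])
crop(vision.capture("scene"),310,200,430,360,5,"pics/s11.png")
E
```

```text
pos [ 0.4022 -0.1184  0.093 ] q [-0.3897  0.2657  2.005   0.0038  0.8739  0.1343] F [-0.3208 -0.3345 -0.6211] open 0.02289632963378931 t 26.7333
rotvec [-0.0025  0.0033 -0.0028] deg 0.2875502393514687 rows>= 0.041078605621638384
to [ 0.401 -0.118  0.09 ] tool shift [-0.0012  0.0003  0.003 ] len 0.003193242919239611
```

View pics/s11.png

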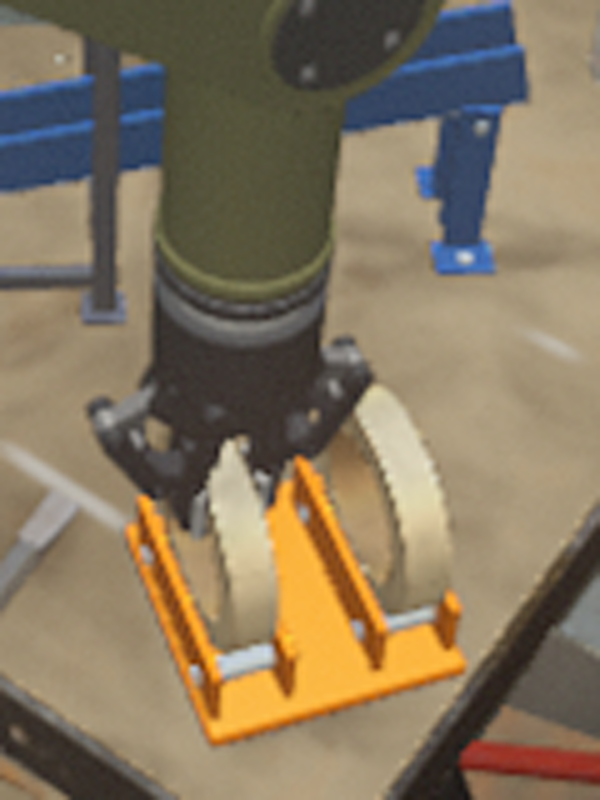

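Call:
servo_tool(plan=[[[0, 0, 0.001, 0, 0, 0, 0], [0, 0, 0.001, 0, 0, 0, 0], [0, 0, 0.001, 0, 0, 0, 0], [0, 0, 0, 0, 0, 0, 0]]])

```text
clock: 27.12
eef_pos: [0.4022, -0.1189, 0.0923]
orientation: [-0.001, 0.966, -0.26, -0.001]
force: [-7.4, -1.1, 29.2]
opening: 0.023
```

Call:
servo_tool(plan=[[[0, 0, -0.0015, 0, 0, 0, 0], [0, 0, 0, 0, 0, 0, 0]]])

```text
clock: 27.28
eef_pos: [0.4023, -0.1189, 0.0924]
orientation: [-0.001, 0.966, -0.26, -0.001]
force: [-3.6, -1.4, 13.4]
opening: 0.0231
```

Call:
servo_tool(plan=[[[0, 0, -0.0008, 0, 0, 0, 0.3], [0, 0, 0, 0, 0, 0, 0.33], [0, 0, 0, 0, 0, 0, 0.36], [0, 0, 0, 0, 0, 0, 0.4], [0, 0, 0, 0, 0, 0, 0.5], [0, 0, 0, 0, 0, 0, 0.5], [0, 0, -0.01, 0, 0, 0, 0.5], [0, 0, -0.02, 0, 0, 0, 0.5], [0, 0, -0.025, 0, 0, 0, 0.5], [0, 0, -0.025, 0, 0, 0, 0.5], [0, 0, -0.025, 0, 0, 0, 0.5], [0, 0, -0.015, 0, 0, 0, 0.6], [0, 0, 0, 0, 0, 0, 0.6]]])

```text
clock: 28.37
eef_pos: [0.4044, -0.1196, 0.2149]
orientation: [-0.001, 0.966, -0.26, 0.002]
force: [0.3, -0.3, -0.9]
opening: 0.0512
```

```bash
cat >> h.py <<'E'
RP=ori(np.array([np.cos(SPA-np.pi/2),np.sin(SPA-np.pi/2),0]),0,UX)
E
python3 - <<'E'
from h import *
go(RP,[])
go(RS,[[.402,-.119,.42],[.45,.25,.42],[.59,.334,.42]])
cv2.imwrite("pics/w12.png",vision.capture("wrist")); 
crop(vision.capture("scene"),240,140,440,360,3,"pics/s12.png")
E
```

```text
pos [ 0.4044 -0.1196  0.2149] q [-0.3904  0.1038  1.8274  0.0032  1.2073  0.1348] F [ 0.2952 -0.3292 -0.8578] open 0.051202214531342445 t 28.3667
rotvec [-0.0009 -0.0046 -1.4444] deg 82.75892555669105 rows>= 11.822703650955864
pos [ 0.4044 -0.1196  0.2149] q [-0.3904  0.1038  1.8274  0.0032  1.2073  0.1348] F [ 0.2952 -0.3292 -0.8578] open 0.051202214531342445 t 28.3667
rotvec [-0.0034 -0.0026 -0.0028] deg 0.29340468341529075 rows>= 0.04191495477361296
to [ 0.402 -0.119  0.42 ] tool shift [-0.0024  0.0007 -0.2051] len 0.20509679743436537
to [0.45 0.25 0.42] tool shift [-0.1429 -0.3436  0.    ] len 0.37210885504110214
to [0.59  0.334 0.42 ] tool shift [ 0.0792 -0.1427  0.    ] len 0.16326665305566837
```

View pics/s12.png

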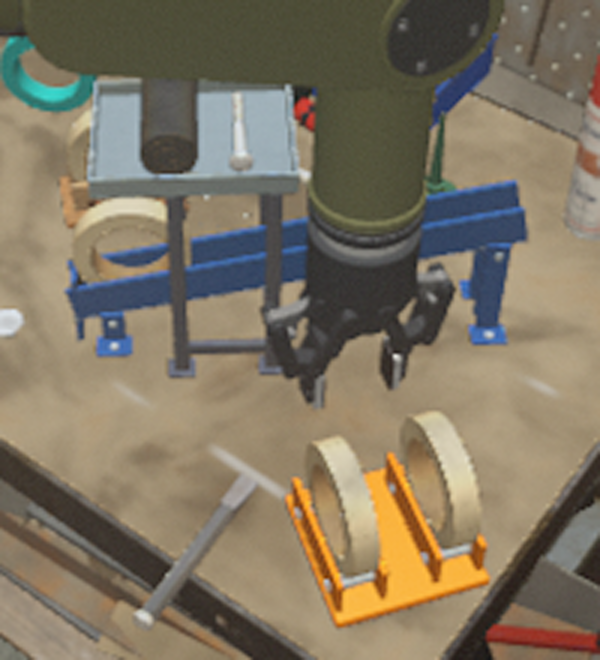

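View pics/w12.png

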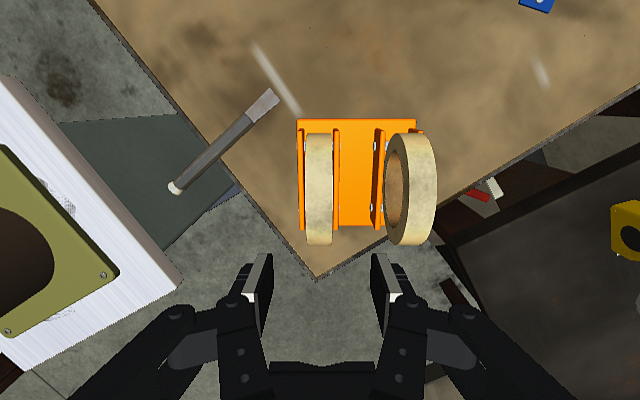

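Call:
servo_tool(plan=[[[0, 0, -0.02, 0, 0, 0, 0.6], [0, 0, -0.03, 0, 0, 0, 0.6], [0, 0, -0.03, 0, 0, 0, 0.6], [0, 0, -0.03, 0, 0, 0, 0.6], [0, 0, -0.03, 0, 0, 0, 0.6], [0, 0, -0.03, 0, 0, 0, 0.6], [0, 0, -0.03, 0, 0, -0.1, 0.6], [0, 0, 0, 0, 0, -0.12, 0.6], [0, 0, 0, 0, 0, -0.12, 0.6], [0, 0, 0, 0, 0, -0.12, 0.6], [0, 0, 0, 0, 0, -0.12, 0.6], [0, 0, 0, 0, 0, -0.12, 0.6], [0, 0, 0, 0, 0, -0.12, 0.6], [0, 0, 0, 0, 0, -0.12, 0.6], [0, 0, 0, 0, 0, -0.12, 0.6], [0, 0, 0, 0, 0, -0.12, 0.6], [0, 0, 0, 0, 0, -0.12, 0.6], [0, 0, 0, 0, 0, -0.12, 0.6], [0, 0, 0, 0, 0, -0.024, 0.6], [0, 0, 0, 0, 0, 0, 0.7]]])

```text
clock: 30.13
eef_pos: [0.4022, -0.1194, 0.4101]
orientation: [-0.004, 0.897, 0.442, -0.001]
force: [-0.9, -0.1, 0.4]
opening: 0.0597
```

```bash
python3 - <<'E'
from h import *
go(RP,[[.59,.334,.40],[.59,.334,.09]])
E
```

```text
pos [ 0.4022 -0.1194  0.4101] q [-0.3919 -0.0105  1.4585  0.003   1.7009 -1.3073] F [-0.8952 -0.1429  0.3912] open 0.05969175703217035 t 30.1333
rotvec [-0.0079 -0.001  -0.0023] deg 0.4751459469337258 rows>= 0.06787799241910368
to [0.59  0.334 0.4  ] tool shift [ 0.4742 -0.1262  0.0101] len 0.49082933080533786
to [0.59  0.334 0.09 ] tool shift [0.   0.   0.31] len 0.31000000000000005
```

Call:
servo_tool(plan=[[[0.0264, -0.007, 0, -0.0079, 0, -0.002, 0.75], [0.0264, -0.007, 0, 0, 0, 0, 0.75], [0.0264, -0.007, 0, 0, 0, 0, 0.75], [0.0264, -0.007, 0, 0, 0, 0, 0.75], [0.0264, -0.007, 0, 0, 0, 0, 0.75], [0.0264, -0.007, 0, 0, 0, 0, 0.75], [0.0264, -0.007, 0, 0, 0, 0, 0.75], [0.0264, -0.007, 0, 0, 0, 0, 0.75], [0.0264, -0.007, 0, 0, 0, 0, 0.75], [0.0264, -0.007, 0, 0, 0, 0, 0.75], [0.0264, -0.007, 0, 0, 0, 0, 0.75], [0.0264, -0.007, 0, 0, 0, 0, 0.75], [0.0264, -0.007, 0, 0, 0, 0, 0.75], [0.0264, -0.007, 0, 0, 0, 0, 0.75], [0.0264, -0.007, 0, 0, 0, 0, 0.75], [0.0264, -0.007, 0, 0, 0, 0, 0.75], [0.0264, -0.007, 0, 0, 0, 0, 0.75], [0.0264, -0.007, 0, 0, 0, 0, 0.75], [0, 0, 0, 0, 0, 0, 0.75]]])

```text
clock: 31.72
eef_pos: [0.5918, 0.3394, 0.409]
orientation: [-0.0, 0.896, 0.444, 0.001]
force: [-0.0, -0.0, -0.2]
opening: 0.0639
```

```bash
python3 - <<'E'
from h import *
go(RP,[[.59,.334,.18],[.59,.334,.09]])
ci=vision.camera_info("wrist"); im=vision.capture("wrist")
for s in(-.012,.012):
    cv2.polylines(im,[np.round(proj("wrist",circ(SPARE+s*per(SPA),per(SPA)),ci)).astype(int)],False,(0,0,255),1)
cv2.imwrite("pics/w13.png",im)
E
```

```text
pos [0.5918 0.3394 0.409 ] q [ 0.4588  0.3967  0.9371  0.0001  1.8065 -0.4613] F [-0.0444 -0.0372 -0.228 ] open 0.06389638608293383 t 31.7167
rotvec [ 0.0005 -0.0012  0.0021] deg 0.13824736483183608 rows>= 0.019749623547405153
to [0.59  0.334 0.18 ] tool shift [-0.0054  0.0019  0.229 ] len 0.2290246072647689
to [0.59  0.334 0.09 ] tool shift [0.   0.   0.09] len 0.09
```

View pics/w13.png

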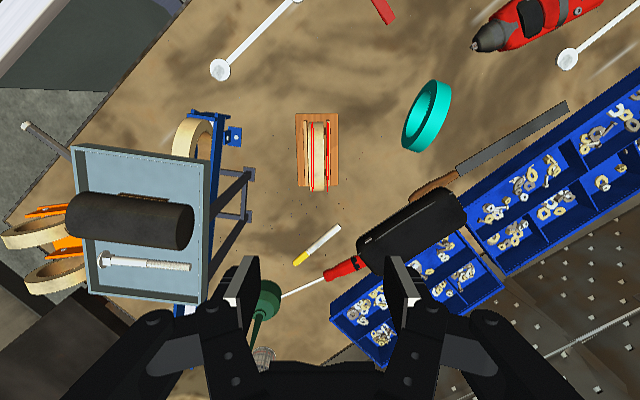

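```bash
python3 - <<'E'
from h import *
crop(cv2.imread("pics/w13.png"),270,95,460,215,4,"pics/w13c.png")
E
```

```text
(no output)
```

View pics/w13c.png

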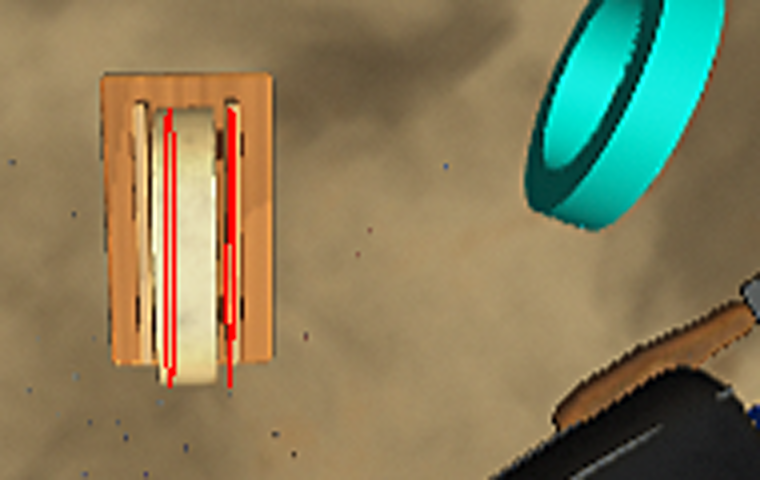

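Call:
servo_tool(plan=[[[-0.0052, 0.001, 0.02, 0, 0, 0, 0.75], [-0.0052, 0.001, 0.025, 0, 0, 0.002, 0.75], [0, 0, 0.03, 0, 0, 0, 0.75], [0, 0, 0.03, 0, 0, 0, 0.75], [0, 0, 0.03, 0, 0, 0, 0.75], [0, 0, 0.03, 0, 0, 0, 0.75], [0, 0, 0.03, 0, 0, 0, 0.75], [0, 0, 0.03, 0, 0, 0, 0.75], [0, 0, 0.015, 0, 0, 0, 0.75], [0, 0, 0, 0, 0, 0, 0.75], [0, 0, 0, 0, 0, 0, 0.75]]])

```text
clock: 32.68
eef_pos: [0.5858, 0.324, 0.1713]
orientation: [0.001, 0.897, 0.442, -0.0]
force: [-0.3, 0.1, 0.2]
opening: 0.0638
```

```bash
python3 - <<'E'
from h import *
SPARE[:2]=[.587,.330]
go(RP,[SPARE+[0,0,.021]])
ci=vision.camera_info("wrist"); im=vision.capture("wrist")
for s in(-.012,.012):
    cv2.polylines(im,[np.round(proj("wrist",circ(SPARE+s*per(SPA),per(SPA)),ci)).astype(int)],False,(0,0,255),1)
cv2.imwrite("pics/w14.png",im)
E
```

```text
pos [0.5858 0.324  0.1713] q [ 0.4434  0.4817  1.3761 -0.0024  1.2838 -0.4716] F [-0.2667  0.1174  0.1736] open 0.06382680760161946 t 32.6833
rotvec [ 0.002   0.0011 -0.0024] deg 0.1897855753644591 rows>= 0.027112225052065588
to [0.587 0.33  0.09 ] tool shift [ 0.0055 -0.0027  0.0813] len 0.08148801282509532
```

View pics/w14.png

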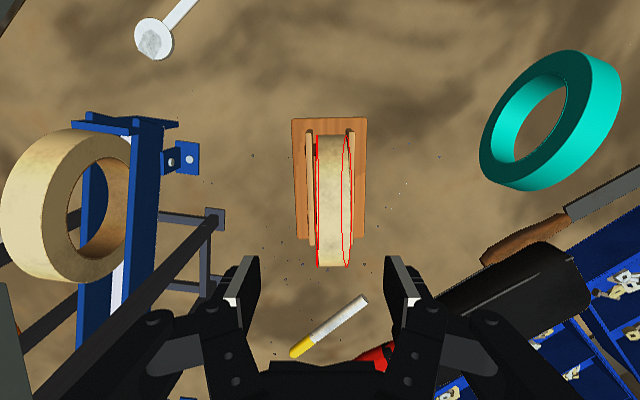

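Call:
servo_tool(plan=[[[0.003, -0.0013, 0.005, 0, 0, 0, 0.75], [0.0025, -0.0014, 0.006, 0, 0, 0, 0.75], [0, 0, 0.01, 0, 0, 0, 0.75], [0, 0, 0.015, 0, 0, 0, 0.75], [0, 0, 0.015, 0, 0, 0, 0.75], [0, 0, 0.015, 0, 0, 0, 0.75], [0, 0, 0.014, 0, 0, 0, 0.75], [0, 0, 0, 0, 0, 0, 0.75], [0, 0, 0, 0, 0, 0, 0.75]]])

```text
clock: 33.48
eef_pos: [0.5874, 0.3309, 0.0913]
orientation: [0.001, 0.897, 0.443, 0.0]
force: [1.0, -0.2, 0.0]
opening: 0.0641
```

```bash
python3 - <<'E'
from h import *
SPARE[:2]=[.587,.330]
go(RP,[SPARE+[0,0,.021]])
cv2.imwrite("pics/w15.png",vision.capture("wrist"))
E
```

```text
pos [0.5874 0.3309 0.0913] q [ 0.4516  0.5598  1.4549 -0.0023  1.126  -0.4651] F [ 1.0174 -0.1769  0.018 ] open 0.06408766669500063 t 33.4833
rotvec [ 0.0022  0.0002 -0.0004] deg 0.12790852347133036 rows>= 0.018272646210190053
to [0.587 0.33  0.09 ] tool shift [-0.001   0.0003  0.0013] len 0.0016357369858407459
```

View pics/w15.png

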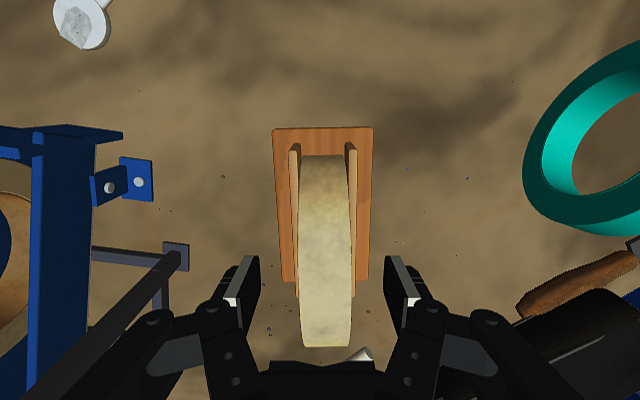

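Call:
servo_tool(plan=[[[0.0015, 0, 0, 0, 0, 0, 0.6], [0, 0, 0, 0, 0, 0, 0.45], [0, 0, 0, 0, 0, 0, 0.35], [0, 0, 0, 0, 0, 0, 0.3], [0, 0, 0, 0, 0, 0, 0], [0, 0, 0, 0, 0, 0, 0], [0, 0, 0, 0, 0, 0, 0], [0, 0, 0, 0, 0, 0, 0], [0, 0, 0, 0, 0, 0, 0]]], newtons=80)

```text
clock: 34.28
eef_pos: [0.5894, 0.3325, 0.0933]
orientation: [0.001, 0.897, 0.443, 0.002]
force: [-0.7, -0.8, 5.1]
opening: 0.0229
```

Call:
servo_tool(plan=[[[0, 0, -0.004, 0, 0, 0, 0], [0, 0, -0.008, 0, 0, 0, 0], [0, 0, -0.01, 0, 0, 0, 0], [0, 0, -0.01, 0, 0, 0, 0], [0, 0, -0.015, 0, 0, 0, 0], [0, 0, -0.02, 0, 0, 0, 0], [0, 0, -0.025, 0, 0, 0, 0], [0, 0, -0.03, 0, 0, 0, 0], [0, 0, -0.03, 0, 0, 0, 0], [0, 0, -0.03, 0, 0, 0, 0], [0, 0, -0.03, 0, 0, 0, 0], [0, 0, -0.03, 0, 0, 0, 0], [0, 0, -0.03, 0, 0, 0, 0], [0, 0, -0.03, 0, 0, 0, 0], [0, 0, -0.02, 0, 0, 0, 0], [0, 0, -0.01, 0, 0, 0, 0], [0, 0, 0, 0, 0, 0, 0], [0, 0, 0, 0, 0, 0, 0]]])

```text
clock: 35.78
eef_pos: [0.5876, 0.3324, 0.4243]
orientation: [0.001, 0.897, 0.443, 0.002]
force: [-0.0, -0.0, -2.2]
opening: 0.0231
```

```bash
cat >> h.py <<'E'
LOAD=RF+0.275*SL
R1=ori(UY,0,UX)
E
python3 - <<'E'
from h import *
print("LOAD",LOAD)
go(RP,[LOAD+[0,0,.26]])
go(R1,[LOAD+[0,0,.26],LOAD+[0,0,.021]])
crop(vision.capture("side"),200,100,440,330,3,"pics/d16.png")
cv2.imwrite("pics/w16.png",vision.capture("wrist"))
E
```

```text
LOAD [ 0.6646 -0.0037  0.1602]
pos [0.5876 0.3324 0.4243] q [ 0.4534  0.3836  0.922  -0.0021  1.8326 -0.4647] F [-0.0217 -0.0329 -2.1683] open 0.023111351759294785 t 35.7833
rotvec [ 0.0033 -0.002  -0.0005] deg 0.22452950668262958 rows>= 0.03207564381180423
to [ 0.6646 -0.0037  0.4202] tool shift [-0.2202  0.2653  0.0041] len 0.34482355387573216
pos [0.5876 0.3324 0.4243] q [ 0.4534  0.3836  0.922  -0.0021  1.8326 -0.4647] F [-0.0217 -0.0329 -2.1683] open 0.023111351759294785 t 35.7833
rotvec [ 0.0032 -0.0023  0.1391] deg 7.9750655941116095 rows>= 1.1392950848730872
to [ 0.6646 -0.0037  0.4202] tool shift [-0.1811  0.2934  0.0041] len 0.3448235538757322
to [ 0.6646 -0.0037  0.1812] tool shift [0.    0.    0.239] len 0.23900000000000002
```

View pics/d16.png

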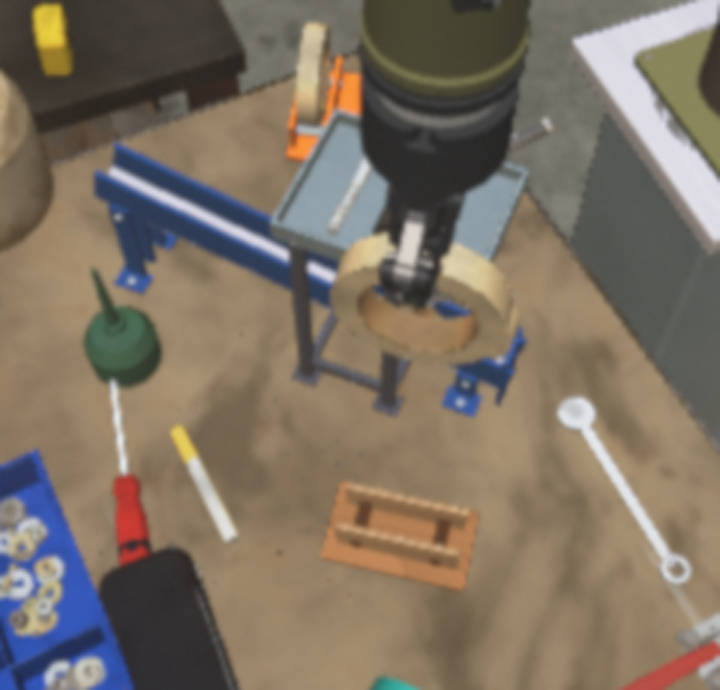

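View pics/w16.png

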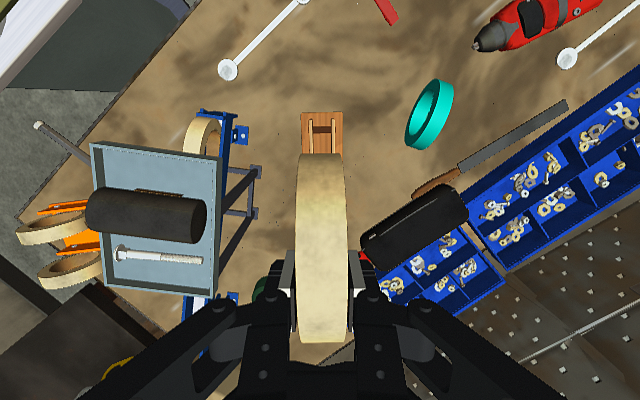

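Call:
servo_tool(plan=[[[0, 0, 0, 0, 0, 0.07, 0], [0, 0, 0, 0, 0, 0.069, 0], [-0.0065, 0.0105, 0, 0, 0, 0, 0], [-0.0129, 0.021, 0, 0, 0, 0, 0], [-0.0129, 0.021, 0, 0, 0, 0, 0], [-0.0129, 0.021, 0, 0, 0, 0, 0], [-0.0129, 0.021, 0, 0, 0, 0, 0], [-0.0129, 0.021, 0, 0, 0, 0, 0], [-0.0129, 0.021, 0, 0, 0, 0, 0], [-0.0129, 0.021, 0, 0, 0, 0, 0], [-0.0129, 0.021, 0, 0, 0, 0, 0], [-0.0129, 0.021, 0, 0, 0, 0, 0], [-0.0129, 0.021, 0, 0, 0, 0, 0], [-0.0129, 0.021, 0, 0, 0, 0, 0], [-0.0129, 0.021, 0, 0, 0, 0, 0], [-0.0129, 0.021, 0, 0, 0, 0, 0], [-0.0129, 0.021, 0, 0, 0, 0, 0], [-0.0065, 0.0105, 0, 0, 0, 0, 0], [0, 0, 0, 0, 0, 0, 0]]])

```text
clock: 37.47
eef_pos: [0.6711, -0.0313, 0.423]
orientation: [0.001, 0.926, 0.378, 0.0]
force: [-0.0, 0.4, -1.7]
opening: 0.0229
```

```bash
python3 - <<'E'
from h import *
go(R1,[LOAD+[0,0,.08],LOAD+[0,0,.021]])
ci=vision.camera_info("wrist"); im=vision.capture("wrist")
W=[]
for s in(-.015,.015):
    P=np.array([RF+s*UY+t*SL+0.019*np.array([SL[0]*-.2,SL[1]*-.2,0])*0-0.019*np.array([-UX[0]*.208,-UX[1]*.208,.978]) for t in (0.2,0.33)])
    cv2.polylines(im,[np.round(proj("wrist",P,ci)).astype(int)],False,(0,0,255),1)
cv2.imwrite("pics/w17.png",im)
crop(im,240,60,400,200,5,"pics/w17c.png")
E
```

```text
pos [ 0.6711 -0.0313  0.423 ] q [-0.1087  0.3796  0.9314 -0.0015  1.8296 -0.8847] F [-0.0352  0.446  -1.7499] open 0.02290632177089221 t 37.4667
rotvec [ 0.0017  0.0005 -0.0028] deg 0.1908766411006218 rows>= 0.027268091585803116
to [ 0.6646 -0.0037  0.2402] tool shift [ 0.0148 -0.0242  0.1828] len 0.18499068530070711
to [ 0.6646 -0.0037  0.1812] tool shift [0.    0.    0.059] len 0.059000000000000025
```

View pics/w17.png

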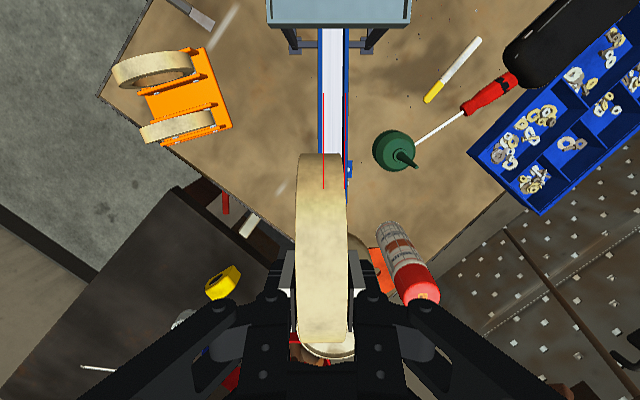

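View pics/w17c.png

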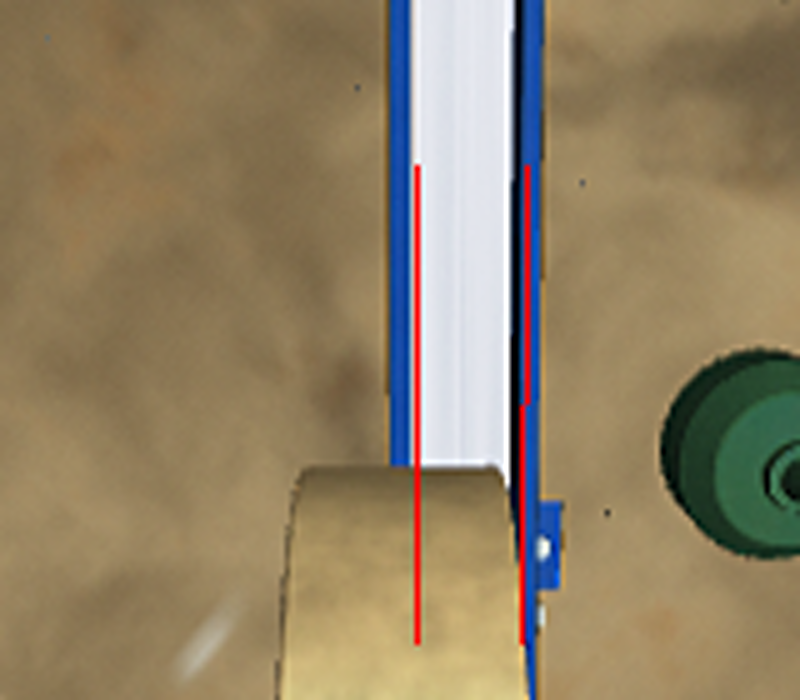

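```bash
python3 - <<'E'
from h import *
for n,p in (("jar base near",(470,255)),("jar left edge base",(445,235)),("can base",(437,214))):
    print(n,onz("scene",*p,0))
# side0: jar base approx lower edge (180,185), can base (190,208)
print(onz("side",185,185,0),onz("side",192,208,0))
print("jar lid",tri([("scene",481,190),("side",182,130)]))
print("can top",tri([("scene",447,159),("side",167,160)]))
print(LOAD,"end",RF+.33*SL)
E
```

```text
jar base near [ 0.8065 -0.2222  0.    ]
jar left edge base [ 0.8273 -0.1274  0.    ]
can base [ 0.8895 -0.0609  0.    ]
[ 0.8951 -0.1278  0.    ] [ 0.8937 -0.0361  0.    ]
jar lid (array([ 0.8464, -0.1783,  0.1888]), [np.float64(0.01115507090426272), np.float64(0.011155070904262853)])
can top (array([ 0.893 , -0.0535,  0.2121]), [np.float64(0.00123365928583541), np.float64(0.0012336592858353157)])
[ 0.6646 -0.0037  0.1602] end [ 0.7024 -0.042   0.1716]
```

Call:
servo_tool(plan=[[[0.0068, -0.0121, 0.005, 0, 0, -0.002, 0], [0.0068, -0.0121, 0.01, 0, 0, 0, 0], [0, 0, 0.02, 0, 0, 0, 0], [0, 0, 0.025, 0, 0, 0, 0], [0, 0, 0.025, 0, 0, 0, 0], [0, 0, 0.025, 0, 0, 0, 0], [0, 0, 0.025, 0, 0, 0, 0], [0, 0, 0.025, 0, 0, 0, 0], [0, 0, 0.015, 0, 0, 0, 0], [0, 0, 0.008, 0, 0, 0, 0], [0, 0, 0, 0, 0, 0, 0], [0, 0, 0, 0, 0, 0, 0]]])

```text
clock: 38.52
eef_pos: [0.6643, 0.0006, 0.2421]
orientation: [0.001, 0.924, 0.381, 0.002]
force: [0.4, 0.1, -0.3]
opening: 0.0227
```

```bash
python3 - <<'E'
from h import *
LOAD-=.0012*UY
go(R1,[LOAD+[0,0,.021]])
ci=vision.camera_info("wrist"); im=vision.capture("wrist")
cv2.imwrite("pics/w18.png",im)
crop(im,240,60,400,200,4,"pics/w18c.png")
crop(vision.capture("scene"),300,120,440,260,5,"pics/s18.png")
crop(vision.capture("side"),210,60,330,220,4,"pics/d18.png")
E
```

```text
pos [0.6643 0.0006 0.2421] q [-0.0628  0.4228  1.2936  0.0003  1.4215 -0.8452] F [ 0.3669  0.093  -0.2803] open 0.022714576908578313 t 38.5167
rotvec [ 0.0025 -0.0026  0.004 ] deg 0.30760241455958626 rows>= 0.043943202079940895
to [ 0.6638 -0.0045  0.1812] tool shift [-0.004   0.0033  0.0609] len 0.061103348293526275
```

View pics/w18c.png

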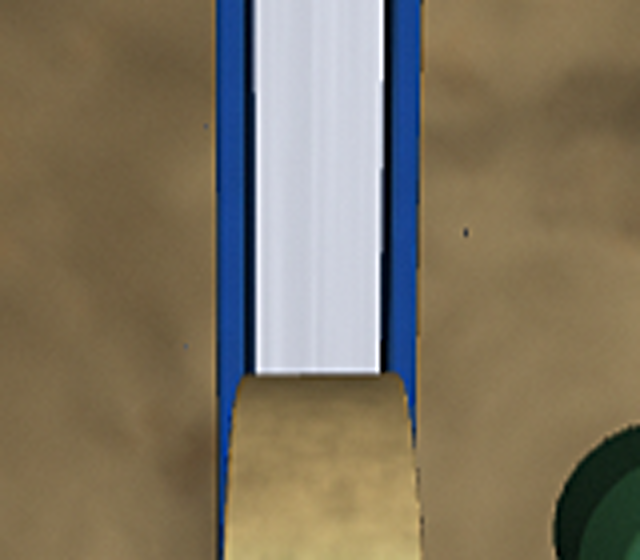

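View pics/s18.png

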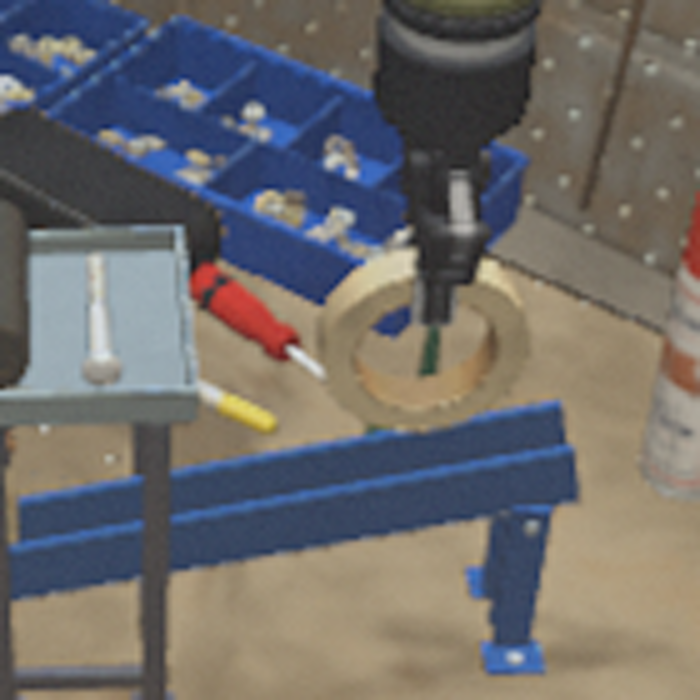

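View pics/d18.png

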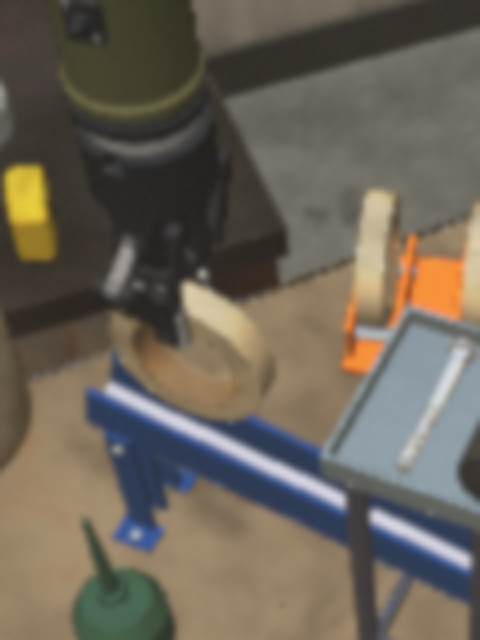

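Call:
servo_tool(plan=[[[-0.0015, 0.003, 0.006, 0, 0, 0.002, 0], [0, 0, 0.008, 0, 0, 0, 0], [0, 0, 0.004, 0, 0, 0, 0], [0, 0, 0, 0, 0, 0, 0], [0, 0, 0, 0, 0, 0, 0]]])

```text
clock: 39.08
eef_pos: [0.6652, -0.0044, 0.2229]
orientation: [0.001, 0.925, 0.379, 0.001]
force: [-0.1, 0.0, -0.0]
opening: 0.0228
```

```bash
python3 - <<'E'
from h import *
LOAD-=.0012*UY
go(R1,[LOAD+[0,0,.021]])
im=vision.capture("wrist")
crop(im,260,80,380,190,6,"pics/w19c.png")
E
```

```text
pos [ 0.6652 -0.0044  0.2229] q [-0.07    0.437   1.3184 -0.0001  1.3841 -0.8482] F [-0.1319  0.0239 -0.0387] open 0.022791284864204574 t 39.0833
rotvec [ 0.0017 -0.0013 -0.0002] deg 0.12070295673484056 rows>= 0.017243279533548653
to [ 0.6638 -0.0045  0.1812] tool shift [-0.0011 -0.0009  0.0418] len 0.041792060240210045
```

View pics/w19c.png

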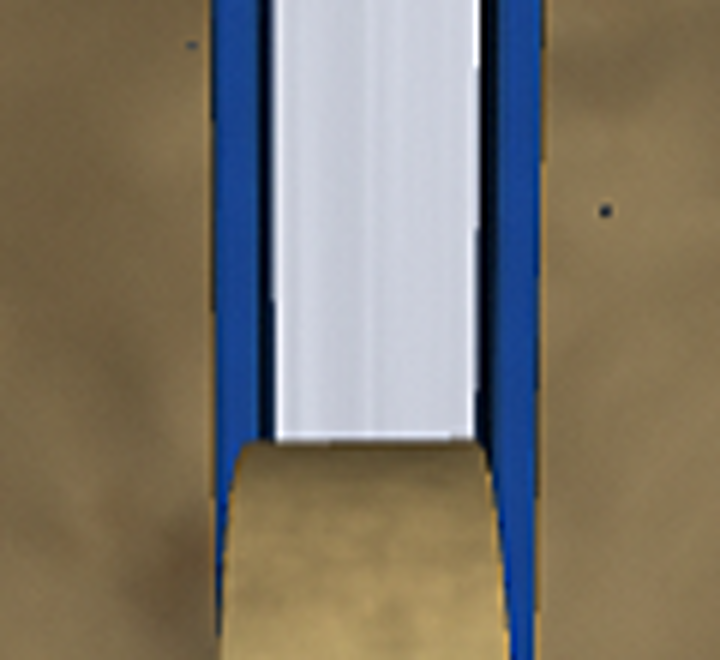

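Call:
servo_tool(plan=[[[0.001, -0.001, 0.005, 0, 0, 0, 0], [0, 0, 0.008, 0, 0, 0, 0], [0, 0, 0.008, 0, 0, 0, 0], [0, 0, 0.007, 0, 0, 0, 0], [0, 0, 0.004, 0, 0, 0, 0], [0, 0, 0.002, 0, 0, 0, 0], [0, 0, 0, 0, 0, 0, 0], [0, 0, 0, 0, 0, 0, 0]]])

```text
clock: 39.8
eef_pos: [0.6658, -0.0028, 0.1897]
orientation: [0.001, 0.925, 0.38, 0.002]
force: [0.0, -0.1, -0.7]
opening: 0.0228
```

```bash
python3 - <<'E'
from h import *
LOAD-=.0012*UY
go(R1,[LOAD+[0,0,.024]])
crop(vision.capture("wrist"),260,80,380,190,5,"pics/w20c.png")
crop(vision.capture("scene"),300,120,440,260,5,"pics/s20.png")
E
```

```text
pos [ 0.6658 -0.0028  0.1897] q [-0.0675  0.4607  1.3642 -0.0003  1.3131 -0.846 ] F [ 0.0101 -0.0955 -0.7384] open 0.022781266838568206 t 39.8
rotvec [ 0.0028 -0.0022  0.0001] deg 0.20419979636439523 rows>= 0.02917139948062789
to [ 0.6638 -0.0045  0.1842] tool shift [-0.0027 -0.0002  0.0055] len 0.006095407475467333
```

View pics/w20c.png

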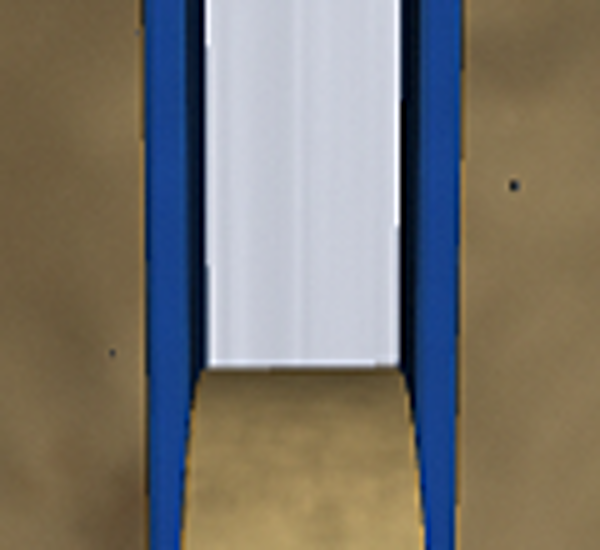

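View pics/s20.png

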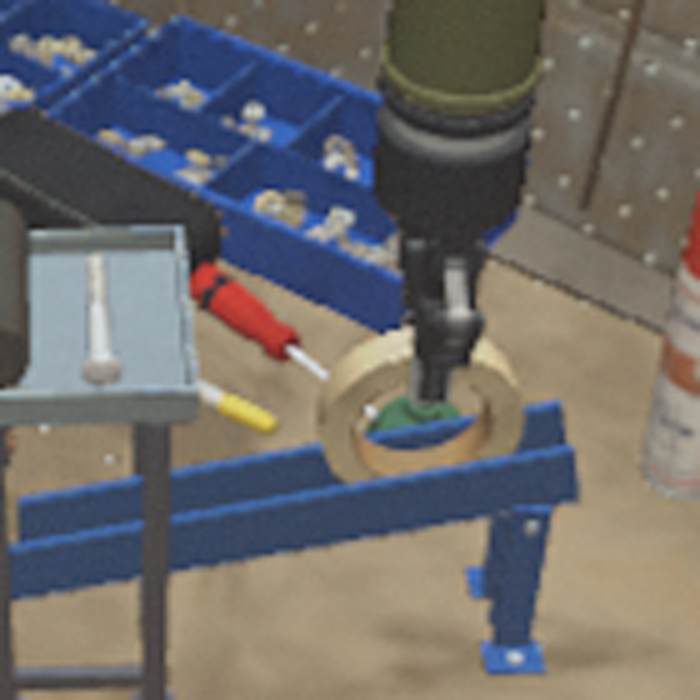

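Call:
servo_tool(plan=[[[0, 0, 0.0015, 0, 0, 0, 0], [0, 0, 0.0015, 0, 0, 0, 0], [0, 0, 0.001, 0, 0, 0, 0], [0, 0, 0, 0, 0, 0, 0]]])

```text
clock: 40.23
eef_pos: [0.6656, -0.0028, 0.1855]
orientation: [0.001, 0.925, 0.38, 0.001]
force: [0.2, 1.5, -1.4]
opening: 0.023
```

Call:
servo_tool(plan=[[[0, 0, 0.001, 0, 0, 0, 0], [0, 0, 0, 0, 0, 0, 0]]])

```text
clock: 40.4
eef_pos: [0.6658, -0.0028, 0.1847]
orientation: [0.001, 0.925, 0.38, 0.002]
force: [0.3, -0.3, -2.0]
opening: 0.0229
```

Call:
servo_tool(plan=[[[0, 0, 0.001, 0, 0, 0, 0], [0, 0, 0, 0, 0, 0, 0]]])

```text
clock: 40.57
eef_pos: [0.6659, -0.0029, 0.1847]
orientation: [0.001, 0.925, 0.379, 0.002]
force: [-2.1, -0.6, 4.3]
opening: 0.023
```

Call:
servo_tool(plan=[[[0, 0, 0, 0, 0, 0, 0.6], [0, 0, 0, 0, 0, 0, 0.6], [0, 0, 0, 0, 0, 0, 0.6], [0, 0, 0, 0, 0, 0, 0.6], [0, 0, 0, 0, 0, 0, 0.6], [0, 0, 0, 0, 0, 0, 0.6], [0, 0, 0, 0, 0, 0, 0.6], [0, 0, 0, 0, 0, 0, 0.6], [0, 0, 0, 0, 0, 0, 0.6], [0, 0, 0, 0, 0, 0, 0.6], [0, 0, 0, 0, 0, 0, 0.6], [0, 0, 0, 0, 0, 0, 0.6]]])

```text
clock: 41.57
eef_pos: [0.6658, -0.0028, 0.1838]
orientation: [0.001, 0.925, 0.38, 0.002]
force: [0.4, 1.0, 0.6]
opening: 0.0513
```

```bash
python3 - <<'E'
from h import *
go(R1,[])
cv2.imwrite("pics/w21.png",vision.capture("wrist"))
crop(vision.capture("scene"),240,140,440,360,3,"pics/s21.png")
E
```

```text
pos [ 0.6658 -0.0028  0.1838] q [-0.0676  0.4651  1.3722 -0.0002  1.3006 -0.846 ] F [0.3695 0.9863 0.5543] open 0.05130555445087972 t 41.5667
rotvec [ 0.0029 -0.0023  0.0001] deg 0.2132254990131289 rows>= 0.030460785573304127
```

View pics/s21.png

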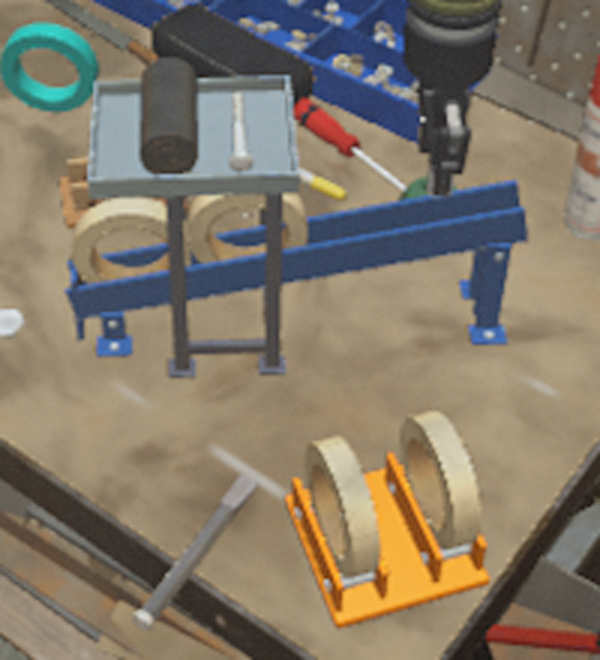

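View pics/w21.png

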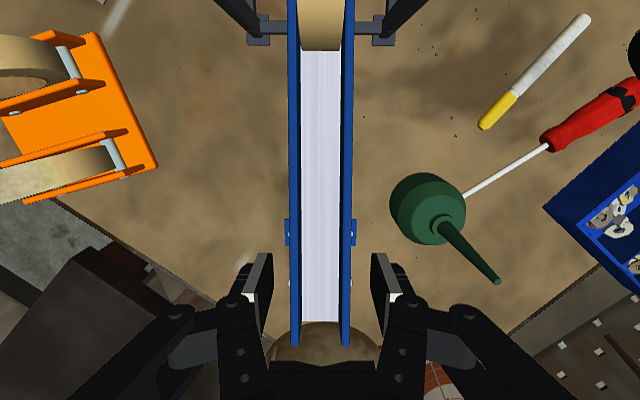

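Spare rolled down against the last roll. I'll retreat upward and check the final state.

Call:
servo_tool(plan=[[[0, 0, -0.01, 0, 0, 0, 0.6], [0, 0, -0.02, 0, 0, 0, 0.6], [0, 0, -0.025, 0, 0, 0, 0.6], [0, 0, -0.025, 0, 0, 0, 0.6], [0, 0, -0.025, 0, 0, 0, 0.6], [0, 0, -0.025, 0, 0, 0, 0.6], [0, 0, -0.025, 0, 0, 0, 0.6], [0, 0, -0.025, 0, 0, 0, 0.6], [0, 0, -0.015, 0, 0, 0, 0.6], [0, 0, 0, 0, 0, 0, 0.6], [0, 0, 0, 0, 0, 0, 0.6], [0, 0, 0, 0, 0, 0, 0.6], [0, 0, 0, 0, 0, 0, 0.6]]])

```text
clock: 42.75
eef_pos: [0.6643, -0.0027, 0.3768]
orientation: [0.0, 0.925, 0.38, 0.0]
force: [-0.3, -0.8, -0.0]
opening: 0.0514
```

```bash
python3 - <<'E'
from h import *
go(R1,[])
s=vision.capture("scene");d=vision.capture("side")
cv2.imwrite("pics/s22.png",s)
k=3
im=cv2.resize(s,None,fx=k,fy=k)
for c,a in ((RF,UY),(RF+.11*SL,UY),(SLOTA,per(SA)),(SLOTB,per(SA))):
    for t in(-.012,.012): cv2.polylines(im,[np.round(proj("scene",circ(c+t*a,a))*k+1).astype(int)],False,(0,0,255),1)
cv2.imwrite("pics/s22o.png",im[420:1080,720:1320]); cv2.imwrite("pics/d22.png",d)
E
```

```text
pos [ 0.6643 -0.0027  0.3768] q [-0.0675  0.3715  1.0513 -0.0002  1.7186 -0.8461] F [-0.3194 -0.7761 -0.0038] open 0.05139152819381906 t 42.75
rotvec [0.0003 0.0001 0.0001] deg 0.019028230267940323 rows>= 0.0027183186097057602
```

View pics/s22o.png

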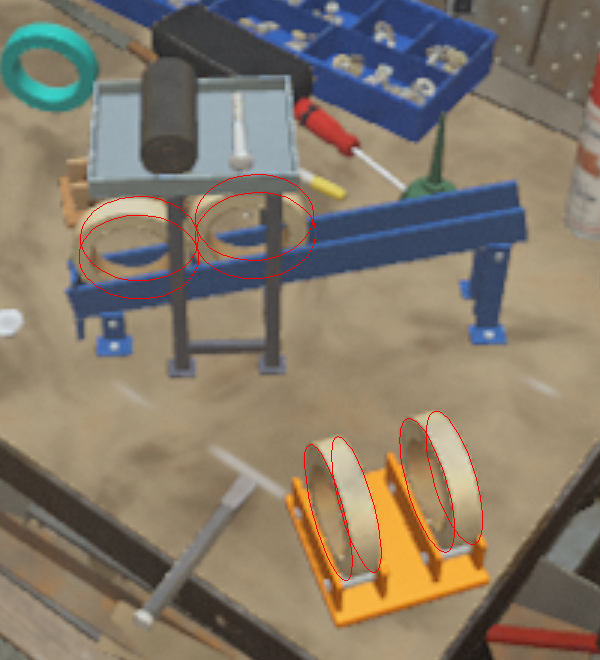

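View pics/d22.png

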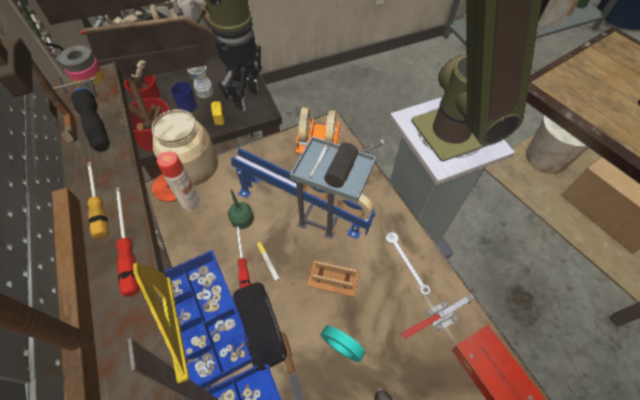

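All four rolls are where they should be, the bystanders haven't moved, and the gripper is clear of everything.

```bash
python3 -c "
from bench import manip
print(manip.sign_off())"
```

```text
the job is handed in; nothing more can be done
None
```

The job is done and handed in at 42.8 s, under the 72 s limit; the sign-off gave no verdict. The two front rolls came out of the lane in order and stand in the stand's two slots. The spare was let go at the high end and rolled down against the one roll left in the lane.

- **Final pictures:** both stand rolls match the seated outlines I drew, and the two lane rolls touch each other at the front. The oil can, wrench, marker, the load on the grey tier and the turquoise ring look unmoved. The gripper is open, well clear, and reads no contact force.
- **Forces:** the highest reading I saw was about 29 N, when the second roll seated in its slot. I eased off before letting go. Forces are only reported at the end of each move, so I did not see peaks in between.
- **Disagreements:** the spare was about 5 mm off my first estimate, and the lane's high end about 1 mm. I corrected both using the wrist camera. In the scene view the lane outlines sit about 1 pixel (2–3 mm) off the real rolls, as they did at the start.

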